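# Clamp an inkstone blank on the carving board

### The job

Clamp the inkstone blank for carving: flip the red cam lever over to its other side to free the blue sliding jaw, push the jaw along its track until the stone sits squarely against the wooden fence with no slack left between jaw, stone and fence, then flip the lever back to where it leaned at first so that the jaw is locked. Do not ram the stone, and leave the mallet, chisel, tin and rubbing block where they lie.

Things in the scene. Friction and masses are not known exactly. Their poses are not given: they have to be found in the camera images.
- board: Pale wooden carving board fixed to the bench, 220 (x) x 350 (y) x 18 (z) mm. Origin: centre of its underside. Its +x points away from the robot, +y along the track from the sliding jaw to the fence, z up. An aluminium track, flush with the top, runs along y at x = 0. All other parts of the clamp share the directions of these axes.
- fence_face (a point): Foot of the middle of the fence's stone-side face, on the board's top (18 mm above the bench). The fence is a dark wooden bar, 130 mm long in x, 22 mm thick, 30 mm tall, fixed on the board; this face looks to the board's -y. Axes as the board's.
- jaw: Blue metal jaw sliding along the board's y. Origin: foot of the middle of its clamping face (looks to +y, 120 mm wide, 31 tall), on the board's top. Behind it: carriage 56 wide, 11 tall; two cheeks, 33 tall, 36 wide, at y -33 to -67 mm; an upright push plate 70 wide, 47 tall, at y -100 to -110 mm. Freed it slides with 2 to 4 N, plus 4 to 6 N to move the stone; locked it does not slide.
- push_plate (a point): Middle of the top edge of the push plate's rear face (the face looks to -y), on the jaw, 47 mm above the board's top. Push here towards +y to close the jaw.
- lever_pivot (a point): The lever's pivot axis, which runs along the board's y, 18 mm above the board's top and 50 mm behind the clamping face. It moves with the jaw.
- lever_knob (a point): Centre of the round black knob (24 mm across) at the end of the red cam lever, 90 mm from the pivot. The lever is a bar 14 mm wide in y and 11 mm thick, straight from the pivot to the knob. It swings in the board's x-z plane.
- lever (a joint): Angle of the cam lever (rad), -0.75 to 0.75, 0 upright. Positive: leaning to the board's +x, away from the robot: jaw locked (it starts so, at 0.62 or more). Negative: leaning to -x, towards the robot: jaw free. It stays on the side where it is left.
- stone: Inkstone blank, a grey slate slab 120 (x) x 90 (y) x 24 (z) mm, 0.7 kg, with a round dark pool and carved scrolls on its top; loose on the board between jaw and fence. Origin: centre of its underside. Its 120 mm long sides (its own +y and -y faces) go against fence and jaw.
- mallet: Carver's mallet lying on the bench: dark head 52 x 85 x 64 mm, wooden handle 24 mm thick. Bystander.
- chisel: Chisel lying on the bench, 240 mm long, wooden handle 20 mm thick. Bystander.
- tin: Closed tin with a green band, 56 mm across, 70 mm tall. Origin: centre of its underside. Bystander.
- rubbing_block: Brown rubbing block, 90 x 50 x 28 mm. Origin: centre of its underside. Bystander.

How it is judged:
By the outcome, as a careful person would: the job done as asked, in the order asked, and still so for the second after the job is handed in, with the robot touching nothing.
It also fails if it takes over 61 s, if anything falls off the work surface, if the arm or the gripper's body presses on something with over 40 N, if the wrist force passes 120 N, or if a joint passes its speed limit or range.

### The arm

A 6-joint arm with a two-finger parallel gripper is mounted at the origin on the work surface. World frame = base frame: x ahead of the robot, y to its left, z up, the work surface at z = 0. Lengths are in mm, angles in degrees, forces in N, time in s.
With the tool pointing down it reaches from about 350 to 850 mm from the base axis. Payload 8.1 kg.
Tool frame: the origin (TCP) lies midway between the tips of the shut fingers; the grasp point (between the pads) lies 19 mm behind it (r.pinch_z is the distance from the TCP to the grasp point, in mm); z points along the fingers, y is the line along which they close (so a half turn about z gives the same grasp; the last joint's range is limited). The gripper opens to 85 mm and grips with 20 to 120 N. Pads are 22 mm wide; open, the fingers measure 114 mm over their backs; the gripper's body (76 mm by 85 mm) begins 54 mm behind the grasp point. The pads swing forward as they close: fully open they stand 13 mm farther back than shut.
Start: joints at [59.851, 7.471, 85.268, -0, 87.261, -4.893], TCP at [255.978, 542.661, 210.492] pointing down, gripper open.
Joint ranges: [-169.43, 169.43], [-51.17, 129.36], [1.28, 143.12], [-76.62, 256.62], [0, 156.53], [-152.29, 152.29]. Speed limits (degrees/s): [136.94, 136.94, 159.86, 180, 180, 180].

### API

Orientations are given as [roll, pitch, yaw] about the fixed x, y, z axes, in that order (R = Rz(yaw) Ry(pitch) Rx(roll)).
In Python, from bench import r gives the robot as it stands.
- The arm moves only by the shell command python3 -m jog 'ROWS' [OPENING] [FORCE]. ROWS is JSON, one flat list of numbers, 6 for each row, row after row: the shift along the tool's x, y, z in m, then the turn, a rotation vector about the tool's x, y, z in rad. A call has 1 to 8 rows; each row is the pose to reach, as a shift and turn from the pose commanded when the call began, along the tool's axes at that moment; what a row does not reach only later rows make up. A row lasts 1/8 s, in which the tool goes at most 62.5 mm and 10.7 degrees, less where a joint would pass 70% of its speed; a pose out of reach is approached as far as the arm can. A call with a gripper value outside its range is refused whole. OPENING is the opening, from -1 (shut) to 1 (fully open), set as the call begins (- or left out, the last holds). The fingers move at their own pace and stop on an object; FORCE is the grip in N (left out, the last holds). Time passes only in rows, so rows that repeat a pose let the fingers close. It gives the time, the measured TCP pose, the force, the opening and the grip force at its end, in the units of the state.
- r.sense(): the state, without advancing time (a new reading comes with each control period).
- r.snapshot(name): name is "scene" or "top"; returns a dict with "pixels" (400x640x3 uint8, red, green, blue), "range_z" (400x640 float32, mm along the optical axis (not along the pixel's ray), 0 where there is no reading), "K" (3x3 intrinsics, pixels), "rvec" (rotation vector, rad) and "tvec" (3), from world to camera coordinates, as OpenCV has them. Camera axes: x right, y down, z forward; pixel columns grow to the right and rows downward; lengths in mm; the calibration is good to about 2 mm. A picture is of the moment at which its call begins.
- r.hand_in(): hands the job in; it is judged then, once.
Trained networks look in a picture, given as the dict that the camera call returned (one of the last four; its "shot" number tells which), for a name from the list of things; names that differ only in an ending like _2 or _b are one class to them, and where a whole thing is asked for, a point or a joint stands for the part that bears it (a point fixed in the world has none). Each returns a list of dicts, best first, with "score" (0 to 1); they miss things now and then, are a little off and sometimes report something else, mostly with a low value. They report only what shows in the picture. A call takes as long as a camera call.
- r.look_for(picture, target): "bbox" ([left, top, right, bottom] in pixels, round what is visible of it).
- r.outline_of(picture, target): "region" (400x640 bool, what is visible of it) and "bbox" ([left, top, right, bottom] in pixels, round what is visible of it).
The state is a dict: "time": time; "joint_pos": joint angles; "qd": joint speeds; "joint_efforts": joint torques, N m; "tool_pos": TCP position; "tcp_rot": TCP orientation; "ft_force": force on the tool from outside, world axes, zero at the start; "wrist_torque": the same for the moment, N m; "finger_gap": finger opening in mm; "grip_force": force on a finger pad.
Only numpy, scipy, OpenCV 4.12 (cv2) and the standard library are available. Lean on these libraries where they do the work, as an engineer would, in place of code of your own. Each camera call takes 0.05 s, during which the arm holds its last target. There are 200 camera calls.

## Working session

There is one attempt and no reset: what is moved stays moved. The work goes in short steps, Python scripts to look and compute and a shell command to move; the robot and the scene stay as the last step left them, time stands still between calls to the robot, and variables do not carry over. Pictures are saved under pics/ and viewed, at most 10 in all, crops included, and the job is handed in when it is done.

```bash
mkdir -p pics; ls; cat > h.py <<'E'
import numpy as np,cv2
from bench import r
def cam(p):
    R=cv2.Rodrigues(np.array(p["rvec"],float))[0];return R,np.array(p["tvec"],float).ravel(),np.array(p["K"])
def world(p,mask=None):
    R,t,K=cam(p);z=p["range_z"];v,u=np.nonzero((z>0)if mask is None else (mask&(z>0)))
    d=z[v,u];c=np.stack([(u-K[0,2])/K[0,0]*d,(v-K[1,2])/K[1,1]*d,d],1)
    return (c-t)@R,u,v
def proj(p,X):
    return cv2.projectPoints(np.array(X,float).reshape(-1,3),np.array(p["rvec"],float),np.array(p["tvec"],float),np.array(p["K"]),None)[0].reshape(-1,2)
E
python3 - <<'E'
from h import *
ps={n:r.snapshot(n) for n in("scene","top")}
for n,p in ps.items():
    cv2.imwrite(f"pics/{n}0.png",p["pixels"][:,:,::-1])
    R,t,K=cam(p);print(n,"campos",(-R.T@t).round(),K[0,0])
    for k in["board","jaw","lever","lever_knob","push_plate","stone","fence_face","mallet","chisel","tin","rubbing_block"]:
        o=r.outline_of(p,k)[:1]
        for d in o:
            X,u,v=world(p,np.array(d["region"]))
            print(k,round(d["score"],2),d["bbox"],"med",np.median(X,0).round(),"min",np.percentile(X,2,0).round(),"max",np.percentile(X,98,0).round())
print(r.sense())
E
```

```text
pics
scene campos [1137.    2.  808.] 440.59107972280276
board 0.56 [179.1, 197.1, 350.5, 292.5] med [626. -53.  18.] min [ 487. -198.    8.] max [727. 141.  63.]
jaw 0.61 [202.1, 209.4, 259.5, 263.2] med [600. -99.  44.] min [ 548. -158.   22.] max [654. -44. 116.]
lever 0.49 [213.0, 230.7, 238.4, 242.3] med [ 640. -103.  109.] min [ 582. -118.   31.] max [654. -93. 119.]
lever_knob 0.78 [217.7, 233.4, 237.7, 243.9] med [ 643. -103.  111.] min [ 586. -117.   36.] max [654. -94. 119.]
push_plate 0.58 [195.5, 211.4, 258.4, 266.4] med [600. -99.  44.] min [ 548. -158.   21.] max [654. -44. 116.]
stone 0.7 [372.3, 201.3, 424.3, 290.7] med [729. 225.  53.] min [601. 175.  12.] max [767. 304.  66.]
fence_face 0.6 [181.1, 197.7, 353.3, 293.5] med [625. -52.  18.] min [ 486. -198.    5.] max [728. 142.  64.]
mallet 0.83 [373.1, 198.8, 424.3, 288.7] med [729. 226.  51.] min [602. 176.  11.] max [767. 303.  66.]
chisel 0.97 [264.3, 180.5, 364.7, 191.2] med [458.  56.   9.] min [436. -21.   0.] max [482. 204.  22.]
tin 0.57 [294.3, 287.2, 328.5, 329.9] med [797.  34.  68.] min [762.   9.   5.]
[... 1250 characters left out ...]
13.   30.]
{'time': 1.2, 'joint_pos': array([ 5.98503895e+01,  7.47240475e+00,  8.52659828e+01, -5.04844118e-04,
        8.72628464e+01, -4.89275102e+00]), 'qd': array([-0.02308081, -0.16561076, -0.07274064, -0.02012307, -0.04527605,
       -0.057034  ]), 'joint_efforts': array([-7.56899935e-04, -5.69332480e+01, -5.00859082e+01, -7.16357789e-06,
        1.70466083e-03, -8.56443023e-06]), 'tool_pos': array([255.98916564, 542.65706956, 210.49673686]), 'tcp_rot': array([-1.79998728e+02,  3.97188587e-04,  1.54743165e+02]), 'ft_force': array([-0.6477638 , -0.41106967,  0.29731866]), 'wrist_torque': array([-0.0401752 , -0.07635962, -0.05631053]), 'grip_force': 0.0, 'finger_gap': 85.42614918095713}
```

```bash
python3 - <<'E'
import cv2
a=cv2.imread("pics/top0.png")[100:320,170:480];cv2.imwrite("pics/top0c.png",cv2.resize(a,None,fx=2.5,fy=2.5))
E
python3 - <<'E'
from h import *
p=r.snapshot("top");q=r.snapshot("scene")
XT,_,_=world(p)
XS,_,_=world(q)
def box(X,lo,hi): return X[((X>lo)&(X<hi)).all(1)]
for n,X in(("top",XT),("scene",XS)):
    # board top plane rectangle
    b=box(X,[440,-260,14.5],[760,200,21.5]); print(n,"board",b.min(0).round(),b.max(0).round(),cv2.minAreaRect(b[:,:2].astype(np.float32)))
    for k,lo,hi in(("fence",[440,60,46],[740,170,52]),("stone",[530,-10,38],[690,110,45]),("plate",[500,-230,61],[700,-125,68]),("face",[500,-75,46],[700,-30,52]),("knob",[500,-135,85],[700,-70,130])):
        c=box(X,lo,hi)
        if len(c)>5: print(k,len(c),c.mean(0).round(1),[np.round(e,1) for e in cv2.minAreaRect(c[:,:2].astype(np.float32))],c[:,2].min().round(),c[:,2].max().round())
E
```

```text
top board [ 440. -216.   15.] [760. 195.  21.] ((599.9429321289062, -10.437057495117188), (411.63427734375, 319.8290710449219), 89.94388580322266)
fence 669 [625.4 122.4  48. ] [array([623.8, 107. ]), array([ 52.9, 129.1]), np.float64(79.6)] 46.0 52.0
stone 2824 [614.3  49.8  41.7] [array([617.3,  62. ]), array([115.2, 119.9]), np.float64(79.5)] 38.0 45.0
plate 204 [ 575.9 -152.4   64.2] [array([ 576.3, -152.9]), array([10.9, 69.5]), np.float64(79.6)] 61.0 67.0
face 513 [593.  -57.3  48.4] [array([594. , -57.6]), array([ 16.1, 119.8]), np.float64(79.6)] 46.0 52.0
knob 225 [ 634.6 -106.4  107. ] [array([ 634.2, -107.4]), array([21.5, 34. ]), np.float64(88.6)] 85.0 120.0
scene board [ 440. -217.   15.] [758. 198.  21.] ((597.1922607421875, -13.777496337890625), (312.72637939453125, 411.77484130859375), 2.2147576808929443)
fence 498 [632.1 122.   48.1] [array([626.3, 106.9]), array([ 54.8, 131. ]), np.float64(80.3)] 46.0 52.0
stone 1953 [621.3  49.5  41.9] [array([619.3,  59.3]), array([108.7, 122.8]), np.float64(79.4)] 38.0 45.0
plate 139 [ 579.4 -152.    64.3] [array([ 579. , -151.9]), array([11. , 71.6]), np.float64(80.5)] 61.0 68.0
face 348 [598.7 -57.3  48.6] [array([596.1, -56.7]), array([ 16.3, 122.2]), np.float64(80.0)] 46.0 52.0
knob 127 [ 646.3 -107.3  112.7] [array([ 640.3, -104.6]), array([20.9, 32.1]), np.float64(48.6)] 87.0 120.0
```

View pics/top0c.png

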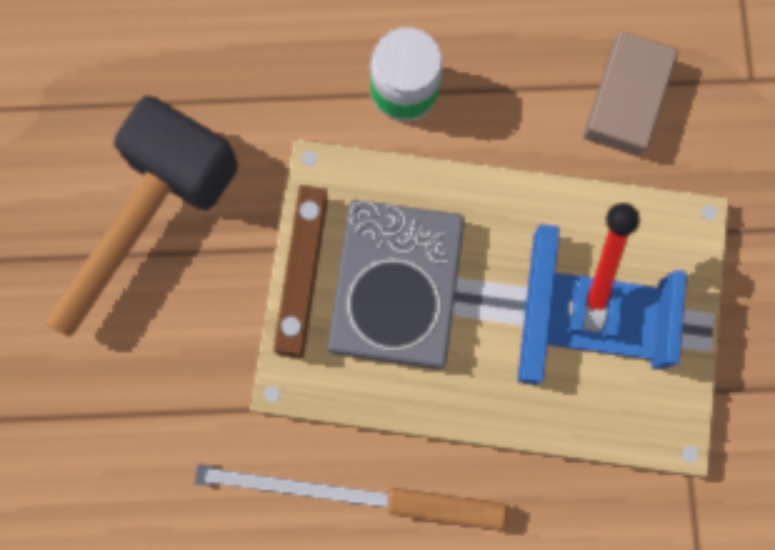

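The top view shows the board turned about -10°. The blue jaw is at (600,310) in the crop and the red lever leans away with its knob at (622,218). The stone at (400,285) is slightly skewed, with gaps on both sides. The fence is at (300,270), and the bystanders are clear of the lever and push paths.

```bash
cat >> h.py <<'E'
from scipy.spatial.transform import Rotation as Ro
YAW=-10.2; J=np.array([596.,-49.3]); c,s=np.cos(np.radians(YAW)),np.sin(np.radians(YAW)); BX=np.array([c,s]); BY=np.array([-s,c])
def b2w(x,y,z): return np.r_[J+x*BX+y*BY,z]
def w2b(X): X=np.atleast_2d(X); d=X[:,:2]-J; return np.c_[d@BX,d@BY,X[:,2]]
def go(x,y,z,yaw):
    st=r.sense();R=Ro.from_euler("xyz",st["tcp_rot"],degrees=True);T=Ro.from_euler("xyz",[180,0,yaw],degrees=True)
    print("shift",(R.inv().apply(b2w(x,y,z)-st["tool_pos"])).round(1),"turn",(R.inv()*T).as_rotvec().round(4),"b",w2b(st["tool_pos"]).round(1))
def survey():
    p=r.snapshot("top");q=r.snapshot("scene")
    for n,P in(("top",p),("scene",q)):
        X=w2b(world(P)[0])
        f=lambda lo,hi:X[((X>lo)&(X<hi)).all(1)]
        for k,lo,hi in(("fence",[-90,150,45],[90,200,51]),("stone",[-90,4,40],[90,162,44.5]),("plate",[-50,-118,61],[50,120,67]),("face",[-70,-20,46],[70,90,51]),("knob",[-80,-80,90],[80,50,130])):
            a=f(lo,hi)
            if len(a)>5: print(n,k,len(a),"min",np.percentile(a,1,0).round(1),"max",np.percentile(a,99,0).round(1),"rect",[np.round(e,1) for e in cv2.minAreaRect(a[:,:2].astype(np.float32))])
E
python3 - <<'E'
from h import *
survey(); go(100,-50,210,YAW+180)
E
```

```text
top fence 742 min [-63.8 163.7  45.1] max [ 63.2 185.   50.5] rect [array([1.000e-01, 1.743e+02]), array([ 22.1, 130.1]), np.float64(89.7)]
top stone 2410 min [-56.7  57.7  40.1] max [ 58.5 143.3  44.4] rect [array([  0.8, 100.7]), array([ 88.8, 118.7]), np.float64(89.4)]
top plate 230 min [ -35.4 -110.4   61.1] max [ 33.4 -44.5  66.4] rect [array([ -4.5, -81.3]), array([68.7, 66.6]), np.float64(8.5)]
top face 505 min [-59.3 -16.2  46.1] max [57.3 -0.6 50.9] rect [array([-11.4,  12.5]), array([110.4, 109.8]), np.float64(26.0)]
top knob 203 min [ 35.5 -60.5  90.5] max [ 65.  -39.2 119. ] rect [array([ 50.5, -51.6]), array([31. , 22.6]), np.float64(17.6)]
scene fence 526 min [-62.3 164.9  45.2] max [ 66.2 186.   50.8] rect [array([  2.2, 175.3]), array([ 22. , 133.2]), np.float64(89.7)]
scene stone 1710 min [-54.1  58.7  40.1] max [ 61.  144.2  44.4] rect [array([  3.5, 101.3]), array([ 88.9, 119.9]), np.float64(89.1)]
scene plate 148 min [ -33.4 -109.4   61.3] max [ 35.3 -43.   66.7] rect [array([  0.9, -75.8]), array([67.9, 70. ]), np.float64(89.7)]
scene face 335 min [-55.9 -15.1  46. ] max [60.7  0.4 50.9] rect [array([8.2, 7.3]), array([ 98.4, 107.7]), np.float64(61.3)]
scene knob 124 min [ 48.8 -59.5 103. ] max [ 68.5 -39.1 119. ] rect [array([ 58.2, -49.6]), array([21.1, 21.6]), np.float64(60.2)]
shift [-6.697e+02 -4.126e+02  5.000e-01] turn [ 0.     -0.     -0.2628] b [[-439.5  522.4  210.5]]
```

```bash
python3 -m jog '[-0.03,-0.02,0,0,0,-0.1, -0.08,-0.05,0,0,0,-0.2, -0.13,-0.08,0,0,0,-0.263, -0.18,-0.11,0,0,0,-0.263, -0.23,-0.14,0,0,0,-0.263, -0.28,-0.17,0,0,0,-0.263, -0.33,-0.2,0,0,0,-0.263, -0.38,-0.23,0,0,0,-0.263]' -1 60; python3 -c "
from h import *
go(100,-50,210,YAW+180)"
```

```text
time: 2.4
tool_pos: [502.4, 170.8, 210.8]
tcp_rot: [180.0, 0.0, 169.8]
ft_force: [-0.1, -0.3, 0.8]
finger_gap: 0.1
grip_force: 0.0
shift [-231.  -250.1    0.8] turn [0.0004 0.0006 0.0002] b [[-131.1  200.1  210.8]]
```

```bash
python3 -m jog '[-0.035,-0.038,0,0,0,0, -0.075,-0.081,0,0,0,0, -0.115,-0.124,0,0,0,0, -0.155,-0.167,0,0,0,0, -0.19,-0.205,0,0,0,0, -0.215,-0.235,0.01,0,0,0, -0.228,-0.248,0.04,0,0,0, -0.228,-0.248,0.08,0,0,0]'; python3 -c "
from h import *
go(95,-50,95,YAW+180)"
```

```text
time: 3.4
tool_pos: [683.5, -114.0, 130.7]
tcp_rot: [-180.0, 0.2, 169.7]
ft_force: [0.9, 0.9, -0.4]
finger_gap: -0.1
grip_force: 0.0
shift [ 2.7 -1.8 35.7] turn [-0.0004  0.0029 -0.0019] b [[ 97.6 -48.2 130.7]]
```

```bash
python3 -m jog '[0,-0.002,0.02,0,0,0, 0.003,-0.002,0.035,0,0,0, 0.013,-0.002,0.036,0,0,0, 0.023,-0.002,0.036,0,0,0, 0.033,-0.002,0.036,0,0,0, 0.043,-0.002,0.036,0,0,0, 0.053,-0.002,0.036,0,0,0, 0.063,-0.002,0.036,0,0,0]'; python3 -c "
from h import *
go(-29,-50,95,YAW+180)"
```

```text
time: 4.4
tool_pos: [631.8, -105.1, 108.3]
tcp_rot: [-179.9, 1.8, 169.8]
ft_force: [18.1, -0.3, 43.5]
finger_gap: 0.1
grip_force: 23.4
shift [74.5 -1.4 11. ] turn [-0.0011  0.031   0.0005] b [[ 45.1 -48.6 108.3]]
```

```bash
python3 -m jog '[0.01,0,0,0,0,0, 0.02,0,0,0,0,0, 0.03,0,0,0,0,0, 0.04,0,0,0,0,0, 0.05,0,0,0,0,0, 0.056,0,0,0,0,0, 0.06,0,0,0,0,0, 0.06,0,0,0,0,0]'; python3 -c "
from h import *
go(-29,-50,95,YAW+180)
survey()"
```

```text
time: 5.4
tool_pos: [571.0, -94.5, 112.8]
tcp_rot: [-179.9, 1.6, 169.8]
ft_force: [-16.7, 4.7, 78.9]
finger_gap: -0.3
grip_force: 39.9
shift [12.9 -1.  17.5] turn [-0.002   0.0271  0.0007] b [[-16.6 -48.9 112.8]]
top fence 741 min [-63.7 163.6  45.1] max [ 62.9 185.2  50.5] rect [array([ -0.2, 174.3]), array([ 22.3, 129.3]), np.float64(89.8)]
top stone 2436 min [-56.9  57.9  40.1] max [ 58.1 143.5  44.3] rect [array([  0.8, 100.8]), array([119.2,  88.9]), np.float64(0.1)]
top face 476 min [-59.5 -16.4  46.1] max [57.7 -0.7 50.7] rect [array([-0.9, 33.5]), array([119.2, 100.4]), np.float64(0.1)]
top knob 39 min [-33.1 -56.5 120.2] max [-22.3 -39.  129.6] rect [array([-29.4, -46.4]), array([19.9,  6.5]), np.float64(63.8)]
scene fence 526 min [-62.  164.7  45.1] max [ 66.5 186.   50.8] rect [array([  1.9, 175.3]), array([ 21.9, 131.3]), np.float64(89.9)]
scene stone 1699 min [-54.2  58.   40.1] max [ 61.7 144.2  44.4] rect [array([  3.4, 101.6]), array([ 89.1, 119.4]), np.float64(89.6)]
scene plate 155 min [ -32.9 -109.8   61.1] max [ 35.5 -44.1  66.9] rect [array([  0.8, -76.8]), array([69.9, 66.2]), np.float64(0.0)]
scene face 341 min [-56.1 -15.8  46.1] max [60.   0.1 50.8] rect [array([ 1.2, -8. ]), array([ 16.5, 121.7]), np.float64(90.0)]
scene knob 122 min [-22.4 -60.   90.2] max [ -6.7 -39.  129.6] rect [array([-13.9, -48. ]), array([14. , 23.2]), np.float64(17.9)]
```

```bash
python3 -m jog '[0,0,-0.008,0,0,0, 0.003,0,-0.014,0,0,0, 0.008,0,-0.016,0,0,0, 0.013,0,-0.016,0,0,0, 0.018,0,-0.016,0,0,0]'; python3 -c "
from h import *
go(-40,-50,110,YAW+180)
q=r.snapshot('scene');cv2.imwrite('pics/s1.png',cv2.resize(q['pixels'][150:330,150:400,::-1],None,fx=3,fy=3))
"
```

```text
time: 6.12
tool_pos: [541.9, -88.7, 109.6]
tcp_rot: [180.0, -0.1, 169.8]
ft_force: [0.0, -0.2, -0.5]
finger_gap: 0.4
grip_force: 0.0
shift [-6.3 -1.6 -0.4] turn [ 0.0001 -0.0015  0.0002] b [[-46.3 -48.4 109.6]]
```

View pics/s1.png

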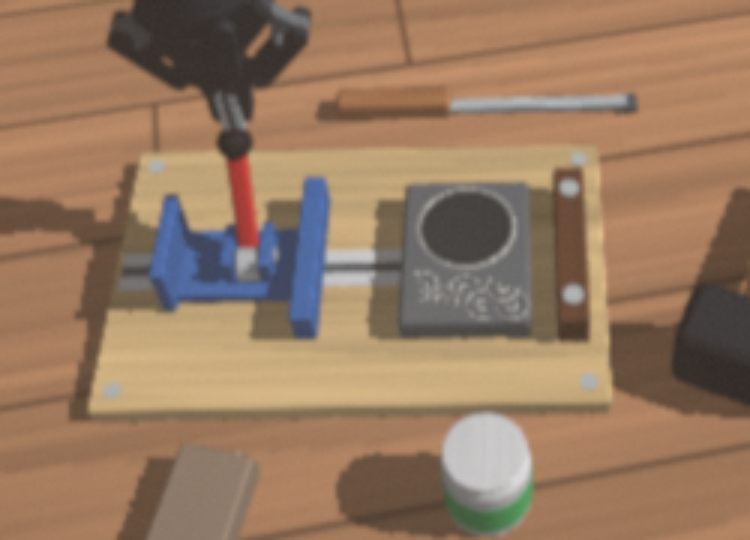

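```bash
python3 -c "
from h import *
p=r.snapshot('scene')
for a in np.arange(-.75,.76,.15):
    print(round(a,2),((proj(p,b2w(90*np.sin(a),-50,36+90*np.cos(a)))[0]-[150,150])*3).round())
print(((proj(p,b2w(-46,-49,110))[0]-[150,150])*3).round())
X=w2b(world(p)[0]);m=((X>[-90,-66,60])&(X<[90,-34,135])).all(1);a=X[m];print(a[np.argsort(a[:,2])][::12].round())
"
```

```text
-0.75 [243. 128.]
-0.6 [239. 132.]
-0.45 [235. 139.]
-0.3 [231. 149.]
-0.15 [228. 162.]
0.0 [225. 178.]
0.15 [223. 195.]
0.3 [222. 215.]
0.45 [221. 235.]
0.6 [220. 256.]
0.75 [221. 277.]
[240. 138.]
[[ -8. -43.  61.]
 [ -4. -48.  63.]
 [ -8. -50.  68.]
 [-11. -46.  71.]
 [-13. -49.  75.]
 [-11. -53.  78.]
 [-16. -50.  83.]
 [-15. -44.  86.]
 [-18. -55.  90.]
 [-18. -47.  93.]
 [-18. -52.  96.]
 [-21. -48.  99.]
 [-22. -47. 104.]
 [-23. -49. 106.]
 [-25. -50. 110.]
 [-25. -43. 116.]
 [-25. -45. 120.]
 [-28. -43. 122.]
 [-33. -61. 123.]
 [-39. -41. 125.]
 [-27. -46. 127.]
 [-29. -51. 128.]
 [-35. -54. 130.]
 [-33. -47. 133.]]
```

```bash
python3 -m jog '[0.004,-0.001,-0.02,0,0,0, 0,-0.001,-0.045,0,0,0, -0.03,-0.001,-0.045,0,0,0, -0.06,-0.001,-0.045,0,0,0, -0.06,-0.001,-0.02,0,0,0, -0.06,-0.001,0.012,0,0,0, -0.06,-0.001,0.024,0,0,0, -0.056,-0.001,0.024,0,0,0]'; python3 -c "
from h import *
go(-29,-50,88,YAW+180);survey()"
```

```text
time: 7.22
tool_pos: [597.5, -99.8, 86.5]
tcp_rot: [180.0, -0.1, 169.8]
ft_force: [0.6, 0.1, 0.7]
finger_gap: 0.1
grip_force: 0.0
shift [39.4 -0.6 -1.4] turn [ 0.0001 -0.001   0.0002] b [[ 10.4 -49.4  86.5]]
top fence 738 min [-63.6 163.7  45.2] max [ 63.1 185.2  50.6] rect [array([ -0.2, 174.4]), array([ 21.9, 129.4]), np.float64(89.7)]
top stone 2437 min [-56.5  57.6  40.1] max [ 58.2 143.4  44.4] rect [array([  0.8, 100.5]), array([ 89. , 118.9]), np.float64(89.6)]
top plate 11 min [-12.5 -55.9  61.4] max [ -6.3 -43.7  66.9] rect [array([ -7.8, -49. ]), array([ 4.7, 13.3]), np.float64(23.6)]
top face 442 min [-59.4 -16.7  46.1] max [54.7 -0.7 50.8] rect [array([-1.4, 28.1]), array([ 90.1, 118.1]), np.float64(89.9)]
top knob 122 min [-47.5 -51.5  91.5] max [  3.3 -36.6 129.5] rect [array([-21.2, -46.1]), array([53.3, 16.4]), np.float64(4.6)]
scene fence 523 min [-61.5 164.8  45.4] max [ 65.9 186.   50.7] rect [array([  2. , 175.3]), array([ 21.9, 131.5]), np.float64(89.9)]
scene stone 1732 min [-54.1  58.4  40.1] max [ 61.1 144.4  44.4] rect [array([  3.9, 101.6]), array([ 89.2, 120.3]), np.float64(89.8)]
scene plate 159 min [ -32.4 -109.9   61.4] max [ 35.4 -43.4  66.8] rect [array([  1.4, -76.5]), array([68.7, 67. ]), np.float64(0.7)]
scene face 344 min [-55.9 -16.1  46.2] max [60.7  0.  50.9] rect [array([-17.1,   8.4]), array([ 83.7, 146.6]), np.float64(48.2)]
scene knob 89 min [-36.7 -61.9  91.3] max [ 24.4 -35.1 129.6] rect [array([ -4.9, -39.4]), array([25.4, 62.4]), np.float64(68.3)]
```

```bash
python3 -m jog '[0.008,0,0,0,0,0, 0.014,0,0,0,0,0, 0.02,0,0,0,0,0, 0.025,0,0,0,0,0, 0.03,0,0,0,0,0, 0.034,0,0,0,0,0, 0.036,0,0,0,0,0, 0.036,0,0,0,0,0]'; python3 -c "
from h import *
go(-25,-50,87,YAW+180)
p=r.snapshot('scene')
X=w2b(world(p)[0]);m=((X>[-90,-66,60])&(X<[90,-34,135])).all(1);a=X[m];print(a[np.argsort(a[:,2])][::12].round())"
```

```text
time: 8.32
tool_pos: [562.3, -93.4, 86.5]
tcp_rot: [-180.0, -0.0, 169.8]
ft_force: [0.4, -1.1, -0.8]
finger_gap: 0.0
grip_force: 0.0
shift [-0.3 -0.6 -0.5] turn [-0.     -0.0001  0.0003] b [[-25.3 -49.4  86.5]]
[[-14. -44.  60.]
 [ -9. -45.  63.]
 [-12. -45.  66.]
 [-15. -46.  69.]
 [-15. -46.  72.]
 [-19. -48.  75.]
 [-19. -50.  78.]
 [-24. -53.  82.]
 [-24. -53.  85.]
 [-25. -47.  87.]
 [-28. -48.  90.]
 [-14. -45. 112.]
 [-13. -52. 116.]
 [-31. -35. 119.]
 [-14. -49. 122.]
 [-21. -35. 125.]
 [-17. -40. 127.]
 [-20. -38. 129.]
 [-16. -59. 132.]
 [-18. -37. 134.]]
```

```bash
python3 -c "
from h import *
p=r.snapshot('top');q=r.snapshot('scene')
a=cv2.resize(p['pixels'][170:270,350:460,::-1],(400,364));b=cv2.resize(q['pixels'][180:280,190:300,::-1],(400,364))
cv2.imwrite('pics/s2.png',np.hstack([a,b]))
for n,P in(('t',p),('s',q)):
  X=w2b(world(P)[0]);m=((X>[-90,-80,95])&(X<[90,-20,180])).all(1);a=X[m];print(n,a[np.argsort(a[:,2])][::25].round().tolist())
"
```

```text
t [[-33.0, -44.0, 96.0], [-57.0, -42.0, 114.0], [-36.0, -43.0, 118.0], [-56.0, -48.0, 120.0], [-41.0, -49.0, 123.0], [-33.0, -36.0, 146.0], [-30.0, -25.0, 162.0]]
s [[-32.0, -44.0, 95.0], [-18.0, -62.0, 117.0], [-16.0, -57.0, 123.0], [-13.0, -42.0, 128.0], [-18.0, -59.0, 133.0], [-17.0, -62.0, 137.0], [-16.0, -49.0, 144.0], [-13.0, -36.0, 151.0], [-14.0, -64.0, 153.0], [-12.0, -50.0, 155.0], [-13.0, -63.0, 158.0], [-31.0, -55.0, 160.0], [-19.0, -34.0, 161.0], [-13.0, -24.0, 162.0], [-30.0, -26.0, 163.0], [-20.0, -74.0, 164.0], [-12.0, -21.0, 167.0], [-15.0, -21.0, 171.0], [-7.0, -55.0, 176.0]]
```

View pics/s2.png

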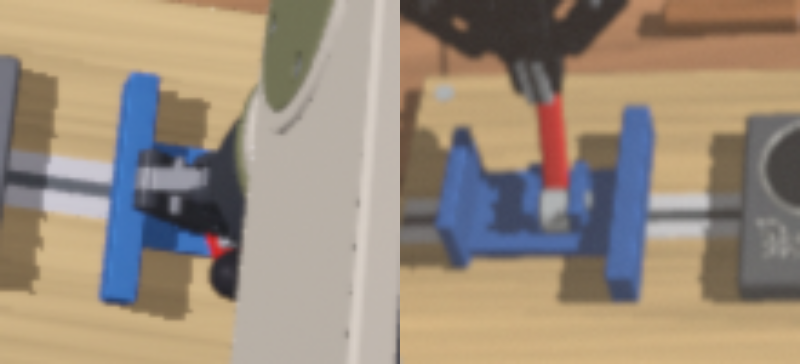

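```bash
python3 -m jog '[0.004,0,0,0,0,0, 0.008,0,0,0,0,0, 0.012,0,0,0,0,0, 0.014,0,0,0,0,0, 0.014,0,0,0,0,0]'; python3 -c "
from h import *
go(-38,-50,87,YAW+180)
p=r.snapshot('scene')
X=w2b(world(p)[0]);m=((X>[-90,-55,60])&(X<[90,-34,90])).all(1);a=X[m];print(a[np.argsort(a[:,2])][::12].round().tolist())
X=w2b(world(r.snapshot('top'))[0]);m=((X>[-90,-66,90])&(X<[90,-34,135])).all(1);a=X[m];print(a[np.argsort(a[:,2])][::12].round().tolist())
"
```

```text
time: 9.1
tool_pos: [548.5, -90.9, 86.5]
tcp_rot: [-180.0, -0.0, 169.8]
ft_force: [-0.2, 0.1, -0.2]
finger_gap: 0.3
grip_force: 0.0
shift [-1.4 -0.6 -0.5] turn [-0.     -0.      0.0002] b [[-39.4 -49.4  86.5]]
[[-16.0, -46.0, 60.0], [-19.0, -46.0, 64.0], [-22.0, -48.0, 67.0], [-24.0, -45.0, 70.0], [-28.0, -45.0, 73.0], [-30.0, -45.0, 76.0], [-29.0, -53.0, 79.0], [-32.0, -50.0, 81.0], [-41.0, -45.0, 84.0], [-38.0, -52.0, 87.0]]
[[-45.0, -45.0, 91.0], [-63.0, -40.0, 104.0], [-50.0, -45.0, 107.0], [-69.0, -47.0, 108.0], [-70.0, -51.0, 109.0], [-53.0, -53.0, 110.0], [-54.0, -46.0, 111.0], [-58.0, -43.0, 112.0], [-66.0, -47.0, 113.0], [-62.0, -50.0, 115.0], [-62.0, -51.0, 116.0]]
```

```bash
python3 -m jog '[-0.01,0,-0.015,0,0,0, -0.02,0,-0.045,0,0,0, -0.03,-0.03,-0.065,0,0,0.16, -0.04,-0.06,-0.065,0,0,0.34, -0.04,-0.09,-0.065,0,0,0.52, -0.04,-0.095,-0.065,0,0,0.7, -0.04,-0.095,-0.065,0,0,0.88, -0.04,-0.095,-0.065,0,0,1.06]'; python3 -c "
from h import *
go(0,-138,48,YAW+90)"
```

```text
time: 10.2
tool_pos: [571.2, -191.8, 151.4]
tcp_rot: [-180.0, -0.0, 108.7]
ft_force: [0.0, 0.7, -0.2]
finger_gap: -0.3
grip_force: 0.0
shift [  6.2   2.5 103.4] turn [-2.000e-04 -1.000e-04  5.046e-01] b [[   0.8 -144.7  151.4]]
```

```bash
python3 -m jog '[0.002,0,0.02,0,0,0.18, 0.002,0,0.05,0,0,0.36, 0.002,0.001,0.08,0,0,0.5, 0.002,0.001,0.1,0,0,0.5, 0.002,0.001,0.104,0,0,0.5]'; python3 -c "
from h import *
go(0,-138,48,YAW+90)"
```

```text
time: 10.82
tool_pos: [570.4, -188.9, 45.8]
tcp_rot: [-179.8, -0.0, 80.6]
ft_force: [-0.2, 0.9, -0.0]
finger_gap: 0.2
grip_force: 0.0
shift [ 3.9  0.5 -2.2] turn [-0.0028 -0.0007  0.0142] b [[  -0.4 -141.9   45.8]]
```

```bash
python3 -m jog '[0.012,0,0,0,0,0.014, 0.019,0,0,0,0,0.014, 0.025,0,0,0,0,0.014, 0.032,0,0,0,0,0.014, 0.039,0,0,0,0,0.014, 0.046,0,0,0,0,0.014, 0.053,0,0,0,0,0.014, 0.06,0,0,0,0,0.014]'; python3 -c "
from h import *
go(0,-46,46,YAW+90);survey()" | grep -v knob
```

```text
time: 11.82
tool_pos: [581.6, -129.7, 47.5]
tcp_rot: [-180.0, -0.0, 79.6]
ft_force: [0.6, 1.2, 0.5]
finger_gap: -0.1
grip_force: 0.0
shift [35.7 -0.1  1.5] turn [-0.    -0.    -0.003] b [[  0.  -81.7  47.5]]
top fence 742 min [-63.5 163.6  45. ] max [ 63.2 185.   50.8] rect [array([  0. , 174.4]), array([ 22. , 129.4]), np.float64(89.9)]
top stone 2442 min [-56.6  57.5  40.1] max [ 58.5 143.7  44.3] rect [array([  0.9, 100.2]), array([ 88.8, 118.6]), np.float64(89.4)]
top plate 17 min [-23.7 -57.1  61.3] max [-15.5 -44.1  66.2] rect [array([-18.8, -50.1]), array([ 6.7, 13.4]), np.float64(16.7)]
top face 502 min [-59.4 -16.6  46.1] max [57.7 -1.2 50.8] rect [array([-0.6, -8.9]), array([ 16. , 120.1]), np.float64(89.7)]
scene fence 524 min [-62.4 164.8  45.2] max [ 66.3 186.   50.6] rect [array([  1.6, 175.3]), array([ 21.8, 132.5]), np.float64(89.8)]
scene stone 1743 min [-54.2  58.2  40.1] max [ 61.5 144.4  44.3] rect [array([  4.2, 101.6]), array([ 88.7, 121.6]), np.float64(89.7)]
scene plate 108 min [ -24.5 -110.2   61.2] max [ 36.4 -43.8  66.8] rect [array([ -2.4, -82.8]), array([32.6, 89.7]), np.float64(44.2)]
scene face 347 min [-56.4 -15.7  46.1] max [61.1  0.1 50.8] rect [array([-15.5,   7.6]), array([ 83.7, 145.1]), np.float64(50.1)]
```

```bash
python3 -c "
from h import *
p=r.snapshot('top');q=r.snapshot('scene')
a=cv2.resize(p['pixels'][150:290,340:480,::-1],(400,400));b=cv2.resize(q['pixels'][170:290,170:290,::-1],(400,400))
cv2.imwrite('pics/s3.png',np.hstack([a,b]))
print(proj(p,r.sense()['tool_pos']),proj(q,r.sense()['tool_pos']))
"
```

```text
[[425.28677006 225.31486593]] [[217.07180897 232.26382271]]
```

View pics/s3.png

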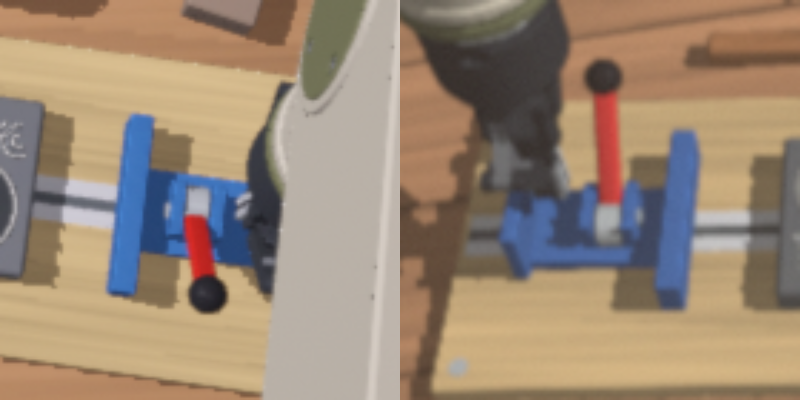

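```bash
python3 -c "
from h import *
q=r.snapshot('scene');p=r.snapshot('top')
for P in(q,p):
  X=w2b(world(P)[0]);m=((X>[-60,-150,22])&(X<[60,-72,150])).all(1);a=X[m]
  H=np.full((13,16),np.nan)
  for i in range(13):
    for j in range(16):
      s=a[(abs(a[:,2]-(25+10*i))<5)&(abs(a[:,1]-(-147.5+5*j))<2.5)]
      if len(s):H[i,j]=s[:,0].max()
  print((np.arange(16)*5-147).tolist())
  for i in range(12,-1,-1):print(25+10*i,' '.join('%4.0f'%v for v in H[i]))
print(r.sense()['ft_force'])
"
```

```text
[-147, -142, -137, -132, -127, -122, -117, -112, -107, -102, -97, -92, -87, -82, -77, -72]
145  nan  nan  nan  nan  nan  nan  nan  nan  nan  nan  nan  nan  nan  nan  nan   23
135  nan  nan  nan  nan  nan  nan  nan  nan  nan  nan  nan  nan   17   17   18   28
125  nan  nan  nan  nan  nan  nan  nan  nan  nan  nan  nan  nan   19   19   25   17
115  nan  nan  nan  nan  nan  nan  nan  nan  nan  nan  nan  nan   11   10   13   18
105  nan  nan  nan  nan  nan  nan  nan  nan  nan  nan  nan  nan  nan  nan  nan    9
95  nan  nan  nan  nan  nan  nan  nan  nan  nan  nan  nan  nan  nan  nan   15   15
85  nan  nan  nan  nan  nan  nan  nan  nan  nan  nan  nan  nan   15   15   15   14
75  nan  nan  nan  nan  nan  nan  nan  nan  nan  nan  nan    7   13   13  nan   12
65  nan  nan  nan  nan  nan  nan  nan   12   37   36   30  nan  nan  nan    6    7
55  nan  nan  nan  nan  nan  nan  nan  nan   36   36   35  nan  nan  nan  nan  nan
45  nan  nan  nan  nan  nan  nan  nan  nan   36   37   32  nan  nan  nan  nan  nan
35  nan  nan  nan  nan  nan  nan  nan  nan   38   36   28   13   13   28   23   21
25  nan 
[... 587 characters left out ...]
5  nan  nan  nan  nan  nan  nan  nan  nan  nan  nan  nan  nan  nan  nan  -11  nan
85  nan  nan  nan  nan  nan  nan  nan  nan  nan  nan  nan  nan  nan  nan   11   -7
75  nan  nan  nan  nan  nan  nan  nan  nan  nan  nan  nan  nan  nan  nan   11   -7
65  nan  nan  nan  nan  nan  nan  nan  nan  nan  nan  nan  nan  nan  nan  nan  nan
55  nan  nan  nan  nan  nan  nan  nan  nan  nan  nan  nan  nan  nan  nan  nan  nan
45  nan  nan  nan  nan  nan  nan  nan  nan  nan  nan  nan  nan  nan  nan  nan  nan
35  nan  nan  nan  nan  nan  nan  nan  nan  nan  nan  nan  -24   -9   25   24   26
25  nan  nan  nan  nan  nan  nan  nan  nan  nan  nan  nan   -5   26   27   35   26
[ 0.6889281  -1.52154854 -0.33435969]
```

The finger cleared the plate: its real tip stands about 20 mm above the reported TCP. I'll go back over the plate and come down lower.

```bash
python3 -m jog '[0,0,-0.02,0,0,0, -0.02,0,-0.025,0,0,0, -0.06,0,-0.025,0,0,0, -0.066,0,-0.02,0,0,0, -0.066,0,0,0,0,0, -0.066,0,0.015,0,0,0, -0.066,0,0.02,0,0,0, -0.066,0,0.02,0,0,0]'; python3 -c "
from h import *
go(0,-46,27,YAW+90)"
```

```text
time: 13.12
tool_pos: [569.1, -194.2, 26.5]
tcp_rot: [-179.9, -0.0, 79.7]
ft_force: [-0.0, 1.1, -0.5]
finger_gap: -0.6
grip_force: 0.0
shift [101.4   0.6  -0.4] turn [-0.0017 -0.0004 -0.0021] b [[  -0.8 -147.4   26.5]]
```

```bash
python3 -m jog '[0.012,0,0,0,0,0, 0.02,0,0,0,0,0, 0.025,0,0,0,0,0, 0.03,0,0,0,0,0, 0.036,0,0,0,0,0, 0.042,0,0,0,0,0, 0.048,0,0,0,0,0, 0.054,0,0,0,0,0]'; python3 -c "
from h import *
go(0,-46,27,YAW+90);survey()" | grep -v knob
```

```text
time: 14.12
tool_pos: [579.6, -141.7, 27.6]
tcp_rot: [180.0, 0.0, 79.6]
ft_force: [0.9, -2.3, 1.4]
finger_gap: -0.1
grip_force: 1.2
shift [47.8 -0.3  0.6] turn [ 0.0004  0.0001 -0.003 ] b [[  0.2 -93.8  27.6]]
top fence 738 min [-63.3 163.7  45.3] max [ 62.7 185.1  50.7] rect [array([ -0.2, 174.5]), array([ 22.1, 129.6]), np.float64(89.8)]
top stone 2435 min [-56.7  56.8  40.1] max [ 58.4 143.5  44.4] rect [array([ 0.3, 78.7]), array([132.5, 119.6]), np.float64(89.2)]
top plate 234 min [-34.5 -88.   61.2] max [ 32.9 -16.1  66.7] rect [array([-14.5, -62.6]), array([55.1, 89.5]), np.float64(41.5)]
top face 583 min [-58.9 -19.1  46.3] max [57.8 27.  50.9] rect [array([ 6.6, 22.9]), array([123.3,  75.6]), np.float64(31.5)]
scene fence 506 min [-62.1 164.8  45.1] max [ 66.4 185.9  50.7] rect [array([  2. , 175.3]), array([ 21.9, 132.6]), np.float64(89.9)]
scene stone 1763 min [-53.5  28.6  40.1] max [ 61.5 144.4  44.4] rect [array([ 4.3, 80.2]), array([131.2, 122. ]), np.float64(89.0)]
scene plate 188 min [-32.1 -96.1  61.2] max [ 35.4 -14.6  66.9] rect [array([-10.8, -61.1]), array([56.5, 88.2]), np.float64(41.1)]
scene face 406 min [-57.3 -19.3  46.2] max [59.9 28.8 50.9] rect [array([ 0.5, 29.7]), array([120.4,  98.4]), np.float64(6.9)]
```

```bash
python3 -m jog '[0.006,0,0,0,0,0, 0.012,0,0,0,0,0, 0.017,0,0,0,0,0, 0.021,0,0,0,0,0, 0.024,0,0,0,0,0, 0.026,0,0,0,0,0, 0.028,0,0,0,0,0, 0.03,0,0,0,0,0]'; python3 -m jog '[0.0025,0,0,0,0,0, 0.005,0,0,0,0,0, 0.0075,0,0,0,0,0, 0.009,0,0,0,0,0, 0.0105,0,0,0,0,0, 0.012,0,0,0,0,0]';python3 -c "
from h import *
go(0,-47.6,27,YAW+90)"
```

```text
time: 15.22
tool_pos: [584.4, -112.9, 27.3]
tcp_rot: [-180.0, 0.1, 79.6]
ft_force: [-2.8, -5.9, -1.9]
finger_gap: -0.1
grip_force: 3.2
time: 15.98
tool_pos: [586.5, -101.5, 27.3]
tcp_rot: [-180.0, 0.1, 79.6]
ft_force: [-2.3, -6.0, -1.5]
finger_gap: -0.1
grip_force: 3.2
shift [5.5 0.1 0.3] turn [-0.0006  0.0013 -0.0034] b [[ -0.1 -53.1  27.3]]
```

```bash
python3 -m jog '[0.001,0,0,0,0,0, 0.002,0,0,0,0,0, 0.003,0,0,0,0,0, 0.004,0,0,0,0,0, 0.005,0,0,0,0,0, 0.005,0,0,0,0,0]';python3 -c "
from h import *
go(0,-47.6,27,YAW+90);survey()"|egrep -v "knob|plate"
```

```text
time: 16.73
tool_pos: [587.4, -96.5, 27.3]
tcp_rot: [-180.0, 0.1, 79.6]
ft_force: [-1.6, -4.2, -1.6]
finger_gap: -0.2
grip_force: 2.9
shift [0.4 0.1 0.3] turn [-0.0005  0.0011 -0.0033] b [[ -0.1 -48.   27.3]]
top fence 737 min [-63.5 163.6  45.1] max [ 63.4 185.2  50.6] rect [array([  0.3, 168.3]), array([ 34.1, 129.8]), np.float64(89.9)]
top stone 2448 min [-56.7  36.8  40.1] max [ 58.4 160.4  44.4] rect [array([-0.3, 87.8]), array([148.4, 119.9]), np.float64(89.7)]
top face 680 min [-58.4   7.   46.2] max [57.  72.6 50.9] rect [array([-0.4, 39.5]), array([ 66.9, 119.5]), np.float64(89.8)]
scene fence 527 min [-62.5 161.9  45.2] max [ 65.8 186.   50.7] rect [array([  2. , 168.1]), array([ 36.2, 133. ]), np.float64(89.8)]
scene stone 1777 min [-54.5  22.5  40.1] max [ 61.5 161.1  44.4] rect [array([ 2.9, 85.9]), array([153.3, 119.7]), np.float64(88.4)]
scene face 475 min [-55.6   7.5  46.1] max [60.8 73.7 50.9] rect [array([ 2.5, 40.4]), array([ 66.9, 118.5]), np.float64(89.7)]
```

```bash
python3 -m jog '[0.0005,0,0,0,0,0, 0.001,0,0,0,0,0, 0.0015,0,0,0,0,0, 0.002,0,0,0,0,0, 0.0025,0,0,0,0,0]'
```

```text
time: 17.45
tool_pos: [587.5, -95.8, 27.4]
tcp_rot: [-180.0, 0.2, 79.6]
ft_force: [-4.2, -15.4, -1.4]
finger_gap: 0.2
grip_force: 7.4
```

```bash
python3 -m jog '[0.0005,0,0,0,0,0, 0.001,0,0,0,0,0, 0.0015,0,0,0,0,0, 0.0015,0,0,0,0,0]'
```

```text
time: 17.95
tool_pos: [587.5, -95.9, 27.4]
tcp_rot: [-180.0, 0.3, 79.6]
ft_force: [-5.0, -19.9, -1.6]
finger_gap: 0.1
grip_force: 9.8
```

```bash
python3 -m jog '[-0.003,0,0,0,0,0, -0.01,0,0,0,0,0, -0.03,0,0,0,0,0, -0.04,0,-0.03,0,0,0, -0.04,-0.02,-0.08,0,0,-0.16, -0.04,-0.06,-0.125,0,0,-0.34, -0.04,-0.1,-0.125,0,0,-0.52, -0.01,-0.1,-0.125,0,0,-0.7]';python3 -c "
from h import *
go(-100,24,150,YAW+180);survey()"
```

```text
time: 18.95
tool_pos: [486.4, -85.0, 153.1]
tcp_rot: [180.0, 0.1, 119.9]
ft_force: [1.2, 0.1, -0.5]
finger_gap: 0.2
grip_force: 0.0
shift [59.1 51.8  3.1] turn [-2.000e-04  1.000e-03 -8.707e-01] b [[-101.5  -54.6  153.1]]
top fence 752 min [-63.3 163.4  45.1] max [ 63.3 185.1  50.6] rect [array([1.000e-01, 1.678e+02]), array([ 35.4, 130. ]), np.float64(89.9)]
top stone 2462 min [-57.1  41.4  40.1] max [ 58.8 160.7  44.4] rect [array([-0.1, 88.2]), array([147.7, 120.4]), np.float64(89.8)]
top plate 223 min [-34.8 -36.4  61.3] max [33.1 30.3 66.7] rect [array([ 3.1, -7.5]), array([67. , 68.5]), np.float64(80.5)]
top face 670 min [-58.7   7.7  46.1] max [58.  73.3 50.9] rect [array([ 0.2, 47.5]), array([119.1,  82. ]), np.float64(1.4)]
top knob 180 min [-71.9  13.1  90.3] max [-41.7  34.6 116.5] rect [array([-56.7,  25. ]), array([31.1, 22.7]), np.float64(18.4)]
scene fence 521 min [-62.  164.4  45.2] max [ 66.6 186.   50.6] rect [array([  1.5, 170.5]), array([ 34.5, 131.9]), np.float64(87.4)]
scene stone 1755 min [-54.3  24.   40.1] max [ 61.6 161.3  44.4] rect [array([ 3.2, 85.2]), array([153.6, 119.8]), np.float64(90.0)]
scene plate 167 min [-31.3 -35.2  61.1] max [35.8 31.2 66.7] rect [array([ 4.9, -3.4]), array([66. , 69.6]), np.float64(86.5)]
scene face 471 min [-55.6   9.1  46.1] max [60.6 74.2 50.9] rect [array([ 2.2, 41.1]), array([ 66.6, 119.4]), np.float64(89.9)]
scene knob 144 min [-66.1  14.1  90.8] max [-39.4  35.9 115.3] rect [array([-53.1,  25.2]), array([25., 28.]), np.float64(48.9)]
```

```bash
python3 -m jog '[0.02,0.017,0,0,0,-0.17, 0.04,0.035,0,0,0,-0.35, 0.059,0.052,0,0,0,-0.53, 0.059,0.052,0.02,0,0,-0.7, 0.059,0.052,0.05,0,0,-0.87, 0.059,0.052,0.08,0,0,-0.87, 0.059,0.052,0.085,0,0,-0.87, 0.059,0.052,0.085,0,0,-0.87]';python3 -c "
from h import *
go(-100,24,68,YAW+180)"
```

```text
time: 20.05
tool_pos: [504.6, -7.2, 68.0]
tcp_rot: [-180.0, 0.0, 169.5]
ft_force: [-0.8, -0.2, 0.1]
finger_gap: -0.1
grip_force: 0.0
shift [ 2.6 -1.3 -0. ] turn [-0.0001  0.0001 -0.0053] b [[-97.4  25.3  68. ]]
```

```bash
python3 -m jog '[-0.01,-0.001,0,0,0,-0.005, -0.02,-0.001,0,0,0,-0.005, -0.028,-0.001,0,0,0,-0.005, -0.036,-0.001,0,0,0,-0.005, -0.044,-0.001,0,0,0,-0.005, -0.052,-0.001,0,0,0,-0.005, -0.06,-0.001,0,0,0,-0.005, -0.068,-0.001,0,0,0,-0.005]';python3 -c "
from h import *
go(37,24,68,YAW+180);survey()"
```

```text
time: 21.05
tool_pos: [571.6, -20.1, 67.5]
tcp_rot: [-180.0, 0.0, 169.9]
ft_force: [-0.5, -0.2, 1.2]
finger_gap: -0.3
grip_force: 0.0
shift [-66.2  -0.5  -0.5] turn [-0.0001  0.0002  0.0012] b [[-29.2  24.5  67.5]]
top fence 744 min [-63.8 163.5  45.2] max [ 63.3 185.1  50.6] rect [array([  0.2, 170.7]), array([ 29.2, 129.9]), np.float64(89.9)]
top stone 2335 min [-56.8  76.5  40.1] max [ 58.6 161.   44.3] rect [array([  0.2, 117.3]), array([120.3,  89.4]), np.float64(0.0)]
top face 71 min [-59.8  65.6  46.1] max [10.  73.4 50.5] rect [array([-24.7,  72.8]), array([71.5,  7.6]), np.float64(5.8)]
scene fence 521 min [-62.3 164.5  45.3] max [ 66.2 185.8  50.8] rect [array([  1.9, 169.2]), array([ 34.1, 132.4]), np.float64(89.6)]
scene stone 1757 min [-54.5  22.5  40.1] max [ 61.3 161.2  44.4] rect [array([ 3.4, 85.5]), array([153.8, 120.4]), np.float64(88.6)]
scene plate 145 min [-31.8 -35.4  61.2] max [35.6 30.5 66.7] rect [array([ 2.2, -2.5]), array([66.4, 69.6]), np.float64(89.1)]
scene face 445 min [-56.5   8.8  46.1] max [61.  74.3 50.8] rect [array([ 2.5, 41.2]), array([118.6,  67.1]), np.float64(0.6)]
scene knob 148 min [-34.1  12.8  90.8] max [  8.1  38.6 129.9] rect [array([-14.6,  25.7]), array([36.9, 39.4]), np.float64(42.9)]
```

```bash
python3 -m jog '[-0.007,0,0,0,0,0, -0.014,0,0,0,0,0, -0.021,0,0,0,0,0, -0.028,0,0,0,0,0, -0.035,0,0,0,0,0, -0.041,0,0,0,0,0, -0.046,0,0,0,0,0, -0.05,0,0,0,0,0]';python3 -c "
from h import *
go(25,24,68,YAW+180);survey()"|egrep -v fence
```

```text
time: 22.15
tool_pos: [620.7, -28.7, 67.8]
tcp_rot: [180.0, 0.0, 169.9]
ft_force: [-5.0, 1.0, -0.4]
finger_gap: -0.2
grip_force: 2.3
shift [-4.3 -0.6 -0.2] turn [0.0001 0.0004 0.0012] b [[20.7 24.6 67.8]]
top stone 2401 min [-56.6  75.2  40.1] max [ 58.  160.9  44.3] rect [array([ -0.2, 110.7]), array([120.1, 102.5]), np.float64(0.1)]
top plate 183 min [-35.  -36.   61.7] max [ 26.8 -26.3  66.8] rect [array([ -4.2, -31.2]), array([10.3, 63. ]), np.float64(89.1)]
top face 268 min [-59.6  60.6  46.1] max [32.3 73.5 50.6] rect [array([-13.2,  69.3]), array([93.8, 13.4]), np.float64(3.2)]
scene stone 1722 min [-54.4  60.4  40.1] max [ 61.6 161.1  44.4] rect [array([ 4.1, 93.3]), array([120.5, 137.4]), np.float64(0.0)]
scene plate 120 min [-23.6 -35.3  61.2] max [36.  19.6 66.4] rect [array([ 6.6, -2. ]), array([67. , 60.5]), np.float64(88.6)]
scene face 381 min [-54.4  33.6  46.2] max [60.1 74.4 50.9] rect [array([-0.4, 58.2]), array([ 53.8, 117.6]), np.float64(78.2)]
scene knob 261 min [19.2 12.4 94.4] max [ 64.2  38.9 128.9] rect [array([41.1, 27.1]), array([48., 30.]), np.float64(2.7)]
```

```bash
python3 -m jog '[-0.003,0,0,0,0,0, -0.006,0,0,0,0,0, -0.008,0,0,0,0,0, -0.008,0,0,0,0,0]';python3 -c "
from h import *
go(25,24,68,YAW+180);survey()"|egrep "knob|shift"
```

```text
time: 22.75
tool_pos: [628.6, -30.2, 67.8]
tcp_rot: [180.0, 0.1, 169.9]
ft_force: [-0.4, -0.3, 0.3]
finger_gap: 0.4
grip_force: 0.0
shift [ 3.7 -0.6 -0.2] turn [0.     0.0009 0.0012] b [[28.7 24.6 67.8]]
scene knob 271 min [25.1 12.4 94.6] max [ 71.4  39.3 129.6] rect [array([48.1, 27.2]), array([47.2, 30.4]), np.float64(1.8)]
```

```bash
python3 -m jog '[0.015,0,0,0,0,0, 0.04,0,-0.02,0,0,0, 0.08,0,-0.06,0,0,0, 0.13,0,-0.11,0,0,0, 0.17,0,-0.15,0,0,0, 0.19,0,-0.17,0,0,0, 0.19,0,-0.17,0,0,0]';python3 -c "
from h import *
survey()
p=r.snapshot('top');cv2.imwrite('pics/end.png',cv2.resize(p['pixels'][100:320,170:480,::-1],None,fx=2.5,fy=2.5))
for k in ['mallet','chisel','tin','rubbing_block']:
  d=r.outline_of(p,k)[:1]
  if d: print(k,np.round(d[0]['bbox']))"
```

```text
time: 23.72
tool_pos: [441.7, 3.4, 240.3]
tcp_rot: [180.0, 0.3, 169.9]
ft_force: [0.7, -0.5, 0.6]
finger_gap: 0.1
grip_force: 0.0
top fence 741 min [-63.7 163.7  45.2] max [ 62.8 185.2  50.5] rect [array([-1.000e-01,  1.743e+02]), array([ 21.9, 129.9]), np.float64(90.0)]
top stone 2484 min [-56.5  21.6  40.1] max [ 58.4 160.9  44.4] rect [array([ 0. , 87.4]), array([148.9, 120.1]), np.float64(89.7)]
top plate 224 min [-34.5 -37.5  61.2] max [32.4 28.8 66.9] rect [array([-0.9, -4.3]), array([66.8, 68.4]), np.float64(89.7)]
top face 628 min [-58.7   6.   46.2] max [57.4 72.1 50.9] rect [array([-0.4, 38.7]), array([ 67.2, 119.7]), np.float64(89.8)]
top knob 190 min [40.  11.7 90.5] max [ 68.5  33.4 116.6] rect [array([54.7, 21.1]), array([29. , 22.4]), np.float64(18.2)]
scene fence 522 min [-62.6 159.6  45.2] max [ 66.4 186.   50.7] rect [array([  1.6, 168.6]), array([131.7,  35.7]), np.float64(0.3)]
scene stone 1736 min [-54.1  30.4  40.1] max [ 61.7 161.2  44.4] rect [array([ 3.7, 88.2]), array([120.3, 147.5]), np.float64(0.0)]
scene plate 141 min [-30.3 -36.7  61.4] max [36.4 29.8 66.7] rect [array([-1.2, -8.2]), array([67.5, 67.4]), np.float64(9.7)]
scene face 406 min [-56.4   7.3  46.2] max [61.1 73.1 50.9] rect [array([ 1.9, 39.7]), array([ 66.9, 120.8]), np.float64(89.8)]
scene knob 122 min [ 53.3  12.7 100.6] max [ 71.8  33.6 117.5] rect [array([63. , 23.1]), array([19.3, 21.2]), np.float64(2.4)]
mallet [190. 140. 267. 234.]
chisel [248. 285. 333. 307.]
tin [317. 111. 349. 149.]
rubbing_block [403. 116. 443. 166.]
```

View pics/end.png

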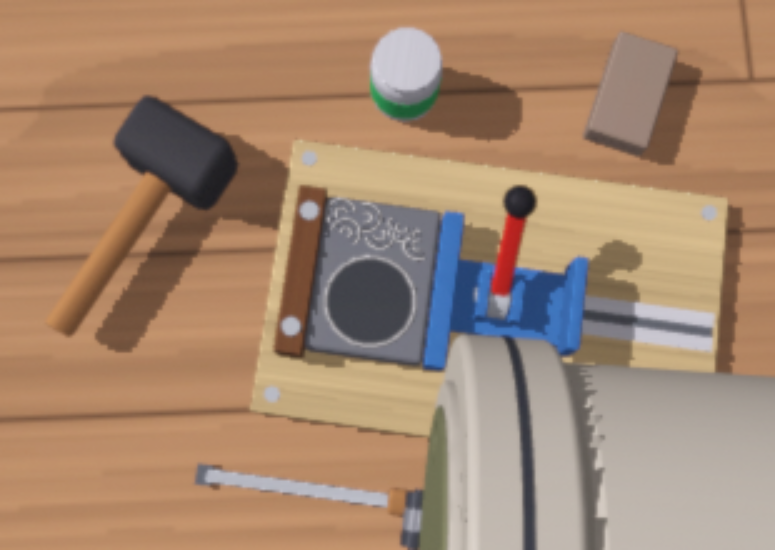

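The picture shows the stone at (375,280) against the fence and the lever leaning away again. The measurements, though, put the jaw about 1.2 mm back from where it was, so there is slack. I'll redo it with the knob gripped, so the jaw stays pressed towards +y while the lever swings.

```bash
python3 -m jog '[-0.04,0,0,0,0,0, -0.085,0,0,0,0,0, -0.13,0,0,0,0,0, -0.175,0,0,0,0,0, -0.205,0,0.02,0,0,0, -0.215,0,0.045,0,0,0, -0.215,0,0.05,0,0,0, -0.215,0,0.05,0,0,0]' 0.2 60;python3 -c "
from h import *
go(57,23,110,YAW+180)
for n in('scene','top'):
  P=r.snapshot(n);X=w2b(world(P)[0]);t=w2b(r.sense()['tool_pos'])[0]
  m=((X>t+[-30,-60,-50])&(X<t+[30,60,60])).all(1);a=X[m];a=a[np.argsort(a[:,2])]
  print(n,len(a),a[:120:6].round().tolist())
"
```

```text
time: 25.08
tool_pos: [652.0, -34.4, 186.8]
tcp_rot: [-180.0, -0.1, 169.9]
ft_force: [-0.0, 0.4, 0.4]
finger_gap: 51.2
grip_force: 0.0
shift [-4.7 -1.6 76.8] turn [-0.0001 -0.0018  0.0012] b [[ 52.5  24.6 186.8]]
scene 254 [[61.0, -1.0, 211.0], [55.0, -1.0, 215.0], [64.0, 57.0, 216.0], [49.0, -1.0, 218.0], [64.0, 52.0, 219.0], [64.0, -6.0, 220.0], [60.0, -1.0, 221.0], [44.0, -1.0, 222.0], [63.0, -5.0, 223.0], [63.0, 62.0, 223.0], [60.0, -14.0, 224.0], [60.0, -10.0, 224.0], [65.0, 54.0, 225.0], [51.0, -1.0, 226.0], [47.0, -1.0, 227.0], [60.0, 58.0, 228.0], [62.0, -1.0, 228.0], [60.0, -11.0, 229.0], [45.0, -1.0, 230.0], [61.0, -1.0, 231.0]]
top 11 [[45.0, 63.0, 222.0], [46.0, 64.0, 229.0]]
```

```bash
python3 -m jog '[-0.005,-0.0015,0.03,0,0,0, -0.005,-0.0015,0.06,0,0,0, -0.005,-0.0015,0.09,0,0,0, -0.005,-0.0015,0.107,0,0,0, -0.005,-0.0015,0.111,0,0,0, -0.005,-0.0015,0.111,0,0,0]';python3 -m jog '[0,0,0,0,0,0, 0,0,0,0,0,0, 0,0,0,0,0,0, 0,0,0,0,0,0, 0,0,0,0,0,0]' -1 50;python3 -c "
from h import *
go(57.5,23,76,YAW+180)
q=r.snapshot('scene');cv2.imwrite('pics/g.png',cv2.resize(q['pixels'][170:290,190:340,::-1],None,fx=4,fy=4))"
```

```text
time: 25.92
tool_pos: [658.0, -36.9, 77.8]
tcp_rot: [180.0, 0.1, 169.9]
ft_force: [-0.3, -0.0, 0.3]
finger_gap: 51.3
grip_force: 0.0
time: 26.55
tool_pos: [658.6, -37.8, 78.0]
tcp_rot: [-180.0, 0.2, 169.8]
ft_force: [1.7, -5.1, 5.7]
finger_gap: 20.8
grip_force: 48.9
shift [2.1 0.6 2. ] turn [-0.0008  0.0032  0.0008] b [[59.6 22.4 78. ]]
```

View pics/g.png

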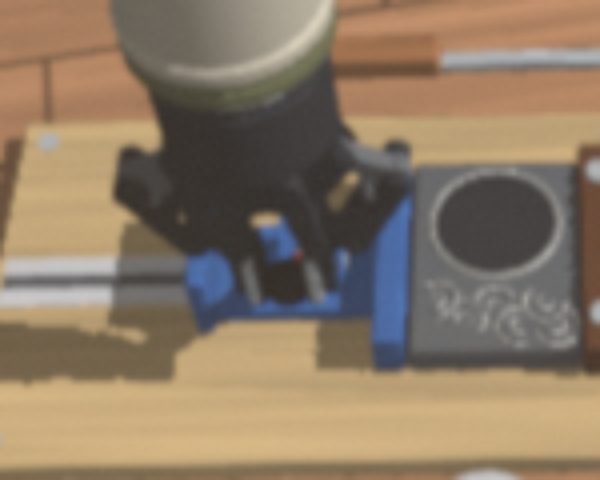

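```bash
python3 -m jog '[0.007,0,-0.005,0,0,0, 0.016,0,-0.01,0,0,0, 0.0265,0,-0.015,0,0,0, 0.0395,0,-0.019,0,0,0, 0.053,0,-0.0205,0,0,0, 0.066,0,-0.02,0,0,0, 0.08,0,-0.018,0,0,0, 0.092,0,-0.0135,0,0,0]'
```

```text
time: 27.6
tool_pos: [564.8, -19.8, 89.1]
tcp_rot: [180.0, -0.1, 169.9]
ft_force: [0.3, -0.3, 0.1]
finger_gap: 0.1
grip_force: 0.0
```

```bash
python3 -m jog '[0.009,0,0.004,0,0,0, 0.016,0,0.0085,0,0,0, 0.021,0,0.0125,0,0,0, 0.021,0,0.0125,0,0,0]';python3 -c "
from h import *
survey()
go(-57,22.4,78,YAW+180)"|egrep "knob|face|plate|shift"
```

```text
time: 28.1
tool_pos: [545.5, -16.9, 77.0]
tcp_rot: [180.0, -0.1, 169.9]
ft_force: [-0.6, 0.9, -0.5]
finger_gap: -0.1
grip_force: 0.0
top face 21 min [-60.2  65.4  46. ] max [-3.6 85.  50.5] rect [array([-29.9,  74.2]), array([61.6, 11.5]), np.float64(15.1)]
scene plate 146 min [-30.9 -35.1  61.2] max [35.8 29.4 66.7] rect [array([ 2.6, -2.1]), array([66.4, 67.2]), np.float64(89.5)]
scene face 410 min [-54.8   8.7  46.1] max [61.  74.  50.9] rect [array([ 2.6, 40.8]), array([ 67.1, 117.9]), np.float64(89.9)]
scene knob 219 min [-58.3  10.6  92.5] max [ 42.6  37.2 129.9] rect [array([-8. , 22.9]), array([ 27.2, 102.8]), np.float64(89.0)]
shift [ 2.4 -0.6 -0.4] turn [0.0001 0.0003 0.0012] b [[-54.6  23.   77.6]]
```

```bash
python3 -m jog '[0.02,0,-0.01,0,0,0, 0.05,0,-0.05,0,0,0, 0.05,0,-0.1,0,0,0, 0.05,0,-0.1,0,0,0]';python3 -c "
from h import *
survey()"|egrep "knob|face|plate|shift"
```

```text
time: 28.7
tool_pos: [500.3, -8.6, 183.2]
tcp_rot: [180.0, 0.6, 169.9]
ft_force: [1.0, -0.6, -0.8]
finger_gap: -0.5
grip_force: 0.0
top face 268 min [-59.8  63.9  46.3] max [57.1 73.4 50.8] rect [array([-0.4, 73. ]), array([119.5,  17. ]), np.float64(1.3)]
scene plate 136 min [-31.6 -35.2  61.1] max [35.2 31.3 66.8] rect [array([-4.9, -9.8]), array([65.4, 69.9]), np.float64(17.1)]
scene face 411 min [-55.1   8.1  46. ] max [61.  74.1 50.9] rect [array([ 1.9, 40.6]), array([ 67.4, 120. ]), np.float64(89.9)]
scene knob 97 min [19.5 14.4 90.4] max [ 43.4  35.2 129.9] rect [array([31.5, 24.7]), array([24.6, 21.1]), np.float64(1.1)]
```

The grip slipped, which left the lever at about +0.35 and the jaw back at its seated position. I'll re-grip the knob deeper, then swing it to locked while pressing gently towards +y.

```bash
python3 -c "
from h import *
go(30,24,160,YAW+180)"
```

```text
shift [-133.9    0.9   18.8] turn [0.0001 0.0024 0.0012] b [[-103.9   22.9  178.5]]
```

```bash
python3 -m jog '[-0.04,0.001,0,0,0,0, -0.085,0.001,0,0,0,0, -0.125,0.001,0,0,0,0, -0.133,0.001,0.03,0,0,0, -0.133,0.001,0.06,0,0,0, -0.133,0.001,0.085,0,0,0, -0.133,0.001,0.092,0,0,0, -0.133,0.001,0.092,0,0,0]' 0.2 80; python3 -m jog '[0,0,0,0,0,0, 0,0,0,0,0,0, 0,0,0,0,0,0, 0,0,0,0,0,0, 0,0,0,0,0,0]' -1 80;python3 -c "
from h import *
survey()
go(30,24,86,YAW+180)"|egrep "face|plate|shift"
```

```text
time: 29.8
tool_pos: [627.3, -30.5, 84.5]
tcp_rot: [-180.0, -0.1, 169.9]
ft_force: [-0.5, -0.3, 0.7]
finger_gap: 51.7
grip_force: 0.0
time: 30.42
tool_pos: [629.3, -31.3, 87.3]
tcp_rot: [-180.0, 0.2, 169.9]
ft_force: [0.4, -3.0, 5.7]
finger_gap: 19.9
grip_force: 78.2
top plate 202 min [-35.1 -36.4  61.3] max [ 32.5 -26.4  66.7] rect [array([ -0.9, -31.5]), array([10.6, 68.6]), np.float64(89.9)]
top face 413 min [-58.8  58.1  46.1] max [45.6 73.3 50.6] rect [array([-5.5, 65.5]), array([ 15.9, 109. ]), np.float64(89.9)]
scene plate 126 min [-25.6 -35.5  61.4] max [35.8 30.7 66.9] rect [array([-1.1, -9.4]), array([58.6, 69.6]), np.float64(18.3)]
scene face 407 min [-54.    8.6  46.2] max [60.6 74.1 50.9] rect [array([ 2.4, 40.8]), array([ 66.9, 118.5]), np.float64(89.8)]
shift [-0.4  0.4  1.3] turn [-0.0005  0.0033  0.001 ] b [[29.6 23.6 87.3]]
```

```bash
python3 -c "
from h import *
P=r.snapshot('scene');X=w2b(world(P)[0]);im=P['pixels'];Xw,u,v=world(P)
m=((X>[0,0,75])&(X<[60,55,150])).all(1);a=np.c_[X[m].round(),im[v[m],u[m]]].astype(int);o=np.argsort(a[:,2]);print(a[o][::6].tolist())
q=P;cv2.imwrite('pics/g2.png',cv2.resize(q['pixels'][190:270,200:300,::-1],None,fx=6,fy=6,interpolation=cv2.INTER_CUBIC))"
```

```text
[[21, 29, 75, 130, 56, 50], [22, 24, 80, 109, 51, 46], [24, 25, 87, 109, 50, 45], [27, 24, 95, 95, 48, 42], [41, 40, 111, 113, 94, 98], [42, 10, 113, 101, 103, 113], [41, 8, 115, 105, 107, 113], [42, 35, 116, 116, 72, 68], [40, 39, 117, 118, 115, 116], [37, 43, 118, 70, 71, 80], [42, 26, 119, 66, 46, 42], [37, 47, 119, 67, 83, 119], [38, 3, 121, 64, 69, 87], [43, 24, 121, 65, 52, 53], [36, 3, 122, 61, 57, 57], [41, 9, 123, 107, 107, 109], [43, 23, 124, 55, 49, 49], [42, 34, 125, 72, 64, 59], [37, 15, 125, 55, 48, 44], [37, 42, 126, 82, 81, 79], [23, 14, 126, 93, 80, 63], [42, 21, 127, 54, 49, 45], [40, 12, 127, 94, 92, 91], [41, 36, 127, 99, 98, 97], [39, 23, 128, 55, 49, 45], [41, 38, 128, 114, 113, 113], [40, 31, 129, 51, 45, 40], [34, 17, 129, 52, 46, 42], [40, 37, 130, 105, 106, 104], [26, 24, 130, 56, 49, 44], [42, 10, 130, 107, 107, 105], [41, 41, 131, 118, 117, 117], [38, 27, 131, 54, 48, 44], [32, 23, 132, 53, 46, 41], [35, 27, 132, 53, 46, 43], [35, 48, 132, 77, 70, 63], [33, 25, 133, 50, 45, 43], [34, 48, 133, 75, 70, 63], [28, 21, 133, 71, 61, 50], [41, 35, 134, 81, 78, 76], [36, 24, 134, 54, 49, 44], [40, 41, 136, 103, 102, 102], [37, 3, 136, 66, 62, 57], [40, 13, 137, 74, 70, 68], [42, 40, 138, 112, 112, 110], [41, 38, 140, 107, 107, 105], [22, 14, 141, 110, 96, 73], [39, 6, 142, 70, 67, 65], [41, 40, 144, 105, 104, 103], [37, 14, 145, 58, 53, 51], [40, 35, 145, 72, 68, 66], [35, 14, 146, 52, 48, 44], [39, 13, 148, 74, 70, 68]]
```

View pics/g2.png

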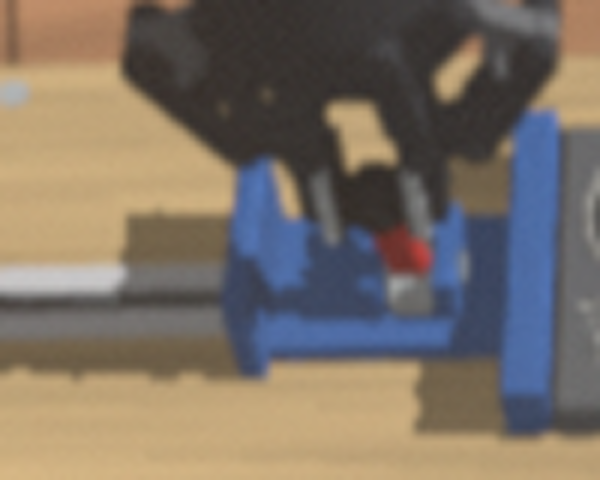

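```bash
python3 -m jog '[0,0.001,0,0,0,0, 0,0.0025,0,0,0,0, -0.006,0.0025,0.002,0,0,0, -0.013,0.0025,0.006,0,0,0, -0.021,0.0025,0.0105,0,0,0, -0.026,0.0025,0.014,0,0,0, -0.0285,0.0025,0.0155,0,0,0, -0.0285,0.0025,0.0155,0,0,0]';python3 -c "
from h import *
survey()
go(58,24,70,YAW+180)"|egrep "face|plate|shift|knob"
```

```text
time: 31.58
tool_pos: [655.5, -32.6, 69.0]
tcp_rot: [180.0, -0.1, 169.9]
ft_force: [0.4, 0.2, 0.3]
finger_gap: 0.1
grip_force: 0.0
top plate 201 min [-34.7 -36.4  61.1] max [ 32.4 -26.4  66.7] rect [array([ -1.1, -31.3]), array([10.3, 68.7]), np.float64(89.3)]
top face 312 min [-59.5  60.6  46.1] max [56.9 73.3 50.8] rect [array([-0.7, 75.5]), array([119.3,  24.4]), np.float64(4.2)]
scene plate 48 min [ -5.9 -35.8  61.2] max [ 36.2 -25.6  66.3] rect [array([ 15.1, -30.8]), array([43.5, 10.1]), np.float64(0.8)]
scene face 225 min [-17.1  35.9  46.3] max [61.3 74.2 50.8] rect [array([ 3.4, 54.1]), array([ 40.5, 117.8]), np.float64(89.9)]
scene knob 148 min [51.3 14.3 94.8] max [ 69.1  41.2 129.3] rect [array([59.4, 26. ]), array([30.9, 22.7]), np.float64(66.4)]
shift [-2.2 -2.9 -0.7] turn [ 0.0001 -0.0016  0.0016] b [[55.8 26.9 69.3]]
```

```bash
python3 -m jog '[-0.008,0,-0.02,0,0,0, -0.008,0,-0.07,0,0,0, 0.05,0,-0.1,0,0,0, 0.11,0,-0.1,0,0,0, 0.17,0,-0.1,0,0,0, 0.17,0,-0.1,0,0,0]';python3 -c "
from h import *
survey()
go(-100,24,150,YAW+180)"|egrep "face|plate|shift|knob"
```

```text
time: 32.42
tool_pos: [483.7, -2.0, 167.9]
tcp_rot: [-180.0, -0.3, 169.9]
ft_force: [0.7, -0.6, -0.1]
finger_gap: 0.2
grip_force: 0.0
scene plate 148 min [-31.4 -35.5  61.2] max [35.8 31.2 66.6] rect [array([ 1.9, -2.2]), array([69.6, 67. ]), np.float64(0.6)]
scene face 415 min [-55.6   7.8  46.1] max [60.9 74.1 50.9] rect [array([ 1.8, 40.7]), array([ 67.4, 119.5]), np.float64(89.6)]
scene knob 75 min [17.1 14.2 90.8] max [ 36.8  35.2 129.7] rect [array([28.4, 24.9]), array([18.3, 22.7]), np.float64(19.5)]
shift [-13.7  -2.6  20.4] turn [0.0001 0.0013 0.0017] b [[-113.8   26.6  170.4]]
```

```bash
python3 -m jog '[-0.03,-0.001,0,0,0,-0.17, -0.06,-0.002,0,0,0,-0.33, -0.08,-0.002,0.01,0,0,-0.35, -0.083,-0.002,0.04,0,0,-0.35, -0.083,-0.002,0.075,0,0,-0.35, -0.083,-0.002,0.1,0,0,-0.35, -0.083,-0.002,0.102,0,0,-0.35]';python3 -c "
from h import *
go(28,27,68,YAW+200)"
```

```text
time: 33.4
tool_pos: [569.8, -19.8, 65.5]
tcp_rot: [179.9, -0.2, -170.1]
ft_force: [0.0, -1.0, 0.1]
finger_gap: -0.2
grip_force: 0.0
shift [-56.3 -17.8  -2.7] turn [ 0.0012 -0.0039  0.002 ] b [[-31.   24.4  65.5]]
```

```bash
python3 -m jog '[-0.009,-0.003,0,0,0,0, -0.018,-0.006,0,0,0,0, -0.025,-0.008,0,0,0,0, -0.031,-0.01,0,0,0,0, -0.036,-0.012,0,0,0,0, -0.041,-0.0135,0,0,0,0, -0.046,-0.015,0,0,0,0, -0.05,-0.0165,0,0,0,0]';python3 -c "
from h import *
survey()
go(28,27,68,YAW+200)"|egrep "face|plate|shift|knob"
```

```text
time: 34.4
tool_pos: [623.2, -27.5, 68.1]
tcp_rot: [-180.0, 0.0, -170.1]
ft_force: [0.3, 0.9, -0.6]
finger_gap: -0.2
grip_force: 0.2
top plate 200 min [-34.7 -37.8  61.3] max [ 32.2 -27.6  66.7] rect [array([ -1. , -32.8]), array([10.4, 68.1]), np.float64(89.4)]
top face 159 min [-59.8  62.6  46.2] max [54.  72.1 50.9] rect [array([-0.3, 71. ]), array([119.5,   9.6]), np.float64(4.1)]
scene plate 106 min [-13.  -36.8  61.2] max [36.6 29.7 66.6] rect [array([11.9, -3.5]), array([66.9, 49.9]), np.float64(89.8)]
scene face 385 min [-56.3  29.8  46.2] max [60.7 72.7 50.9] rect [array([ 2.4, 39.5]), array([ 66.7, 119.4]), np.float64(89.9)]
scene knob 268 min [16.8 12.9 95. ] max [ 68.2  41.4 128.5] rect [array([41.1, 24.4]), array([28.7, 55.3]), np.float64(76.1)]
shift [-4.5 -0.8  0.5] turn [-0.0006  0.0018  0.0021] b [[23.5 26.2 68.5]]
```

Locking kicks the jaw back about 1.2 mm, so the jaw has to be held forward as the lever crosses. I'll unlock again, then push the knob diagonally, mostly +y and partly +x, so the jaw stays loaded until it locks.

```bash
python3 -m jog '[0.01,0.003,-0.02,0,0,0, 0.012,0.004,-0.07,0,0,0, -0.01,-0.004,-0.085,0,0,0, -0.05,-0.02,-0.085,0,0,0.17, -0.072,-0.0275,-0.06,0,0,0.35, -0.072,-0.0275,-0.015,0,0,0.35, -0.072,-0.0275,0.0,0,0,0.35, -0.072,-0.0275,0.0,0,0,0.35]';python3 -c "
from h import *
survey()
go(-30,23,68,YAW+180)"|egrep "face|shift|knob"
```

```text
time: 35.5
tool_pos: [697.1, -41.9, 66.9]
tcp_rot: [-180.0, -0.1, 169.9]
ft_force: [0.4, -0.0, 0.8]
finger_gap: 0.1
grip_force: 0.0
top face 453 min [-59.1  56.4  46.1] max [57.3 71.7 50.8] rect [array([-1. , 63.9]), array([ 15.9, 118.4]), np.float64(89.9)]
scene face 214 min [-56.7  57.4  46.1] max [61.2 72.4 50.8] rect [array([ 2. , 72.2]), array([ 31.6, 119.3]), np.float64(88.4)]
shift [130.4  -2.1   1.8] turn [0.0001 0.0027 0.0015] b [[100.4  25.3  70.2]]
```

```bash
python3 -m jog '[0.012,-0.002,0,0,0,0, 0.02,-0.002,0,0,0,0, 0.028,-0.002,0,0,0,0, 0.036,-0.002,0,0,0,0, 0.045,-0.002,0,0,0,0, 0.055,-0.002,0,0,0,0, 0.065,-0.002,0,0,0,0, 0.075,-0.002,0,0,0,0]'
python3 -m jog '[0.01,0,0,0,0,0, 0.02,0,0,0,0,0, 0.03,0,0,0,0,0, 0.04,0,0,0,0,0, 0.05,0,0,0,0,0, 0.053,0,0,0,0,0]';python3 -c "
from h import *
survey()
go(-30,23,68,YAW+180)"|egrep "face|shift|knob"
```

```text
time: 36.6
tool_pos: [622.8, -30.7, 67.6]
tcp_rot: [-180.0, -0.1, 169.9]
ft_force: [0.4, -0.4, 0.5]
finger_gap: -0.3
grip_force: 0.0
time: 37.35
tool_pos: [571.1, -21.4, 67.9]
tcp_rot: [180.0, -0.0, 169.9]
ft_force: [0.4, -0.0, 0.6]
finger_gap: 0.1
grip_force: 0.1
top face 87 min [-59.5  63.9  46.4] max [22.2 72.3 50.5] rect [array([-18. ,  69.9]), array([83.8,  8.1]), np.float64(3.0)]
scene face 455 min [-56.3   7.   46.2] max [60.7 73.  50.9] rect [array([ 2.1, 39.6]), array([120.5,  67.2]), np.float64(0.1)]
scene knob 156 min [-53.   10.9  93.5] max [-16.   37.6 129.1] rect [array([-33.2,  27. ]), array([27.4, 39. ]), np.float64(75.6)]
shift [ 1. -0.  0.] turn [ 0.     -0.0002  0.0013] b [[-29.  23.  68.]]
```

```bash
python3 -m jog '[-0.012,0,-0.02,0,0,0, -0.012,0,-0.075,0,0,0, 0.02,-0.006,-0.085,0,0,-0.17, 0.061,-0.013,-0.085,0,0,-0.34, 0.061,-0.013,-0.05,0,0,-0.51, 0.061,-0.013,-0.015,0,0,-0.68, 0.061,-0.013,0,0,0,-0.785, 0.061,-0.013,0,0,0,-0.785]';python3 -c "
from h import *
survey()
go(-90,12,68,YAW+225)"|egrep "face|shift|knob"
```

```text
time: 38.45
tool_pos: [508.3, -23.5, 66.6]
tcp_rot: [179.9, -0.1, -145.2]
ft_force: [-0.7, -0.1, 0.5]
finger_gap: -0.1
grip_force: 0.0
top face 495 min [-58.6  56.5  46.1] max [58.1 72.1 50.7] rect [array([-0.1, 72.1]), array([ 31.5, 119.4]), np.float64(90.0)]
scene face 466 min [-56.2   7.5  46.1] max [60.  73.  50.9] rect [array([-0.6, 42. ]), array([ 73.5, 119.8]), np.float64(83.9)]
scene knob 218 min [-79.6   1.7  91.1] max [-38.2  33.9 127.4] rect [array([-61.1,  21.2]), array([50. , 23.5]), np.float64(24.8)]
shift [-0.8  2.1  0.7] turn [-0.0004  0.0005 -0.0018] b [[-89.1   9.9  68.7]]
```

```bash
python3 -m jog '[-0.008,-0.005,0,0,0,0, -0.0135,-0.0105,0,0,0,0, -0.019,-0.0165,0,0,0,0, -0.0245,-0.022,0,0,0,0, -0.0305,-0.0275,0,0,0,0, -0.036,-0.033,0,0,0,0, -0.0415,-0.039,0,0,0,0, -0.0475,-0.0445,0,0,0,0]';python3 -c "
from h import *
survey()
go(-24,12,68,YAW+225)"|egrep "face|shift|knob"
```

```text
time: 39.55
tool_pos: [574.8, -33.2, 68.3]
tcp_rot: [-180.0, 0.0, -145.2]
ft_force: [-1.3, -1.4, 1.9]
finger_gap: 0.2
grip_force: 0.0
top face 477 min [-59.   57.8  46.2] max [58.1 73.4 50.8] rect [array([-0.3, 65.6]), array([ 16. , 119.6]), np.float64(89.9)]
scene face 429 min [-56.5   8.6  46.3] max [60.4 74.2 50.9] rect [array([ 1.5, 41. ]), array([ 66.9, 119.2]), np.float64(89.7)]
scene knob 142 min [-26.5   0.5  91.8] max [ 12.5  35.6 129.7] rect [array([-4.9, 20.1]), array([37.4, 29.3]), np.float64(22.2)]
shift [ 0.5 -0.1 -0. ] turn [-0.0001  0.0007  0.0008] b [[-23.7  12.4  68. ]]
```

```bash
python3 -m jog '[-0.0065,-0.0045,0,0,0,0, -0.0125,-0.0105,0,0,0,0, -0.018,-0.016,0,0,0,0, -0.0235,-0.0215,0,0,0,0, -0.0295,-0.027,0,0,0,0, -0.035,-0.033,0,0,0,0]';python3 -c "
from h import *
survey()
go(24,14,68,YAW+225)"|egrep "face|shift|knob"
```

```text
time: 40.4
tool_pos: [621.3, -40.3, 67.3]
tcp_rot: [179.9, -0.1, -145.2]
ft_force: [-4.9, -3.3, -0.4]
finger_gap: 0.2
grip_force: 2.3
top face 493 min [-58.8  57.6  46.1] max [57.6 73.1 50.8] rect [array([-0.2, 65.4]), array([ 15.9, 120.1]), np.float64(89.9)]
scene face 374 min [-56.   31.5  46.2] max [61.5 73.  50.9] rect [array([ 0.5, 54.7]), array([ 56.4, 118.5]), np.float64(79.4)]
scene knob 255 min [20.8  3.  93.7] max [ 68.7  33.4 128.3] rect [array([46.3, 21.8]), array([46. , 30.2]), np.float64(20.2)]
shift [0.2 0.9 0.1] turn [-0.0008  0.0012  0.0005] b [[24.7 13.5 68.1]]
```

```bash
python3 -m jog '[-0.003,0.001,0,0,0,0, -0.006,0.001,0,0,0,0, -0.008,0.001,0,0,0,0, -0.008,0.001,0,0,0,0]';python3 -c "
from h import *
survey()
go(24,14,68,YAW+225)"|egrep "face|plate|shift|knob"
```

```text
time: 41.0
tool_pos: [627.6, -34.6, 68.2]
tcp_rot: [-180.0, 0.0, -145.1]
ft_force: [-1.3, -0.3, 1.2]
finger_gap: -0.2
grip_force: 0.7
top plate 205 min [-34.9 -38.6  61.3] max [ 32.5 -28.8  66.9] rect [array([ -1.1, -33.7]), array([10. , 68.2]), np.float64(89.8)]
top face 439 min [-58.9  55.6  46.2] max [57.4 70.8 50.9] rect [array([-0.2, 63.1]), array([119.6,  15.7]), np.float64(0.0)]
scene plate 70 min [-28.3 -37.8  61.5] max [37.  28.5 66.6] rect [array([ 1.4, -8.2]), array([65.2, 66.8]), np.float64(7.2)]
scene face 380 min [-55.9  31.5  46.1] max [60.2 71.7 50.7] rect [array([ 2. , 49.4]), array([ 45. , 119.5]), np.float64(89.8)]
scene knob 262 min [25.6  9.  94.6] max [ 71.7  34.5 128.2] rect [array([48.5, 20.4]), array([27.1, 47.5]), np.float64(86.9)]
shift [ 7.5 -1.1  0.2] turn [-0.0001  0.0003  0.0009] b [[28.5 20.  68.2]]
```

```bash
python3 -m jog '[0.012,0.003,-0.03,0,0,0, 0.012,0.003,-0.08,0,0,0.1, -0.02,-0.02,-0.085,0,0,0.28, -0.0527,-0.0484,-0.075,0,0,0.46, -0.0527,-0.0484,-0.04,0,0,0.64, -0.0527,-0.0484,-0.005,0,0,0.785, -0.0527,-0.0484,0,0,0,0.785]';python3 -c "
from h import *
survey()
go(100,23,68,YAW+180)"|egrep "face|shift|knob"
```

```text
time: 41.98
tool_pos: [695.7, -44.0, 63.9]
tcp_rot: [-180.0, -0.4, 169.9]
ft_force: [-0.4, 0.4, -0.3]
finger_gap: -0.1
grip_force: 0.0
top face 479 min [-58.9  55.2  46.1] max [57.7 70.8 50.8] rect [array([-0.6, 63. ]), array([ 16. , 119.7]), np.float64(89.9)]
scene face 211 min [-55.6  56.1  46.2] max [61.3 71.9 50.7] rect [array([ 2.4, 71.4]), array([ 30.8, 119.5]), np.float64(89.9)]
shift [-0.6 -0.  -0.3] turn [ 0.     -0.0012  0.0046] b [[99.4 23.  67.7]]
```

```bash
python3 -m jog '[0.012,0,0,0,0,0, 0.022,0,0,0,0,0, 0.032,0,0,0,0,0, 0.042,0,0,0,0,0, 0.052,0,0,0,0,0, 0.062,0,0,0,0,0, 0.072,0,0,0,0,0, 0.082,0,0,0,0,0]'
python3 -m jog '[0.01,0,0,0,0,0, 0.02,0,0,0,0,0, 0.03,0,0,0,0,0, 0.04,0,0,0,0,0, 0.046,0,0,0,0,0]';python3 -c "
from h import *
survey()
go(-90,10,68,YAW+225)"|egrep "face|shift|knob"
```

```text
time: 43.08
tool_pos: [616.5, -29.7, 67.6]
tcp_rot: [-180.0, -0.1, 169.9]
ft_force: [1.6, -0.2, 0.6]
finger_gap: -0.0
grip_force: 0.0
time: 43.7
tool_pos: [571.6, -21.7, 67.9]
tcp_rot: [-180.0, -0.0, 169.9]
ft_force: [0.5, 0.3, -0.4]
finger_gap: -0.3
grip_force: 0.2
top face 82 min [-59.8  63.8  46.4] max [14.4 74.3 51. ] rect [array([-22.8,  75.7]), array([75.8, 18.7]), np.float64(7.2)]
scene face 491 min [-55.8   6.8  46.1] max [60.6 72.2 50.9] rect [array([ 1.6, 38.9]), array([ 67.1, 119.5]), np.float64(89.9)]
scene knob 153 min [-51.2  10.9  93.2] max [-15.9  37.4 129. ] rect [array([-33.6,  27. ]), array([26.9, 40.2]), np.float64(76.8)]
shift [ 61.2 -12.8  -0.1] turn [ 2.000e-04 -5.000e-04 -7.841e-01] b [[-28.8  22.9  67.9]]
```

```bash
python3 -m jog '[-0.012,0,-0.02,0,0,0, -0.012,0,-0.075,0,0,0, 0.02,-0.006,-0.085,0,0,-0.17, 0.061,-0.013,-0.085,0,0,-0.34, 0.061,-0.013,-0.05,0,0,-0.51, 0.061,-0.013,-0.015,0,0,-0.68, 0.061,-0.013,0,0,0,-0.785]'
python3 -m jog '[-0.008,-0.005,0,0,0,0, -0.0135,-0.0105,0,0,0,0, -0.019,-0.0165,0,0,0,0, -0.0245,-0.022,0,0,0,0, -0.0305,-0.0275,0,0,0,0, -0.036,-0.033,0,0,0,0, -0.0415,-0.039,0,0,0,0, -0.0475,-0.0445,0,0,0,0]';python3 -c "
from h import *
survey()
go(10,13.5,68,YAW+225)"|egrep "face|shift|knob"
```

```text
time: 44.68
tool_pos: [508.6, -23.8, 65.8]
tcp_rot: [179.9, -0.1, -144.9]
ft_force: [0.5, -0.1, 0.0]
finger_gap: 0.0
grip_force: 0.0
time: 45.68
tool_pos: [575.4, -33.4, 68.3]
tcp_rot: [-180.0, 0.0, -145.2]
ft_force: [-1.1, -1.4, 1.7]
finger_gap: -0.2
grip_force: 0.0
top face 484 min [-59.1  57.8  46.1] max [58.3 73.3 50.9] rect [array([-0.2, 65.7]), array([ 15.9, 120.1]), np.float64(89.9)]
scene face 429 min [-55.5   8.9  46.2] max [60.6 74.1 50.9] rect [array([ 3.2, 41.3]), array([118.2,  67.1]), np.float64(1.4)]
scene knob 143 min [-25.8   0.4  90.6] max [ 12.   35.8 129.8] rect [array([-3.7, 20. ]), array([37.3, 29.7]), np.float64(21.2)]
shift [-24.3 -22.5   0.1] turn [-0.0003  0.0008  0.0006] b [[-23.1  12.2  68.1]]
```

```bash
python3 -m jog '[-0.006,-0.005,0,0,0,0, -0.0115,-0.0105,0,0,0,0, -0.017,-0.016,0,0,0,0, -0.0225,-0.021,0,0,0,0, -0.027,-0.0255,0,0,0,0, -0.029,-0.0275,0,0,0,0, -0.029,-0.0275,0,0,0,0]';python3 -c "
from h import *
survey()
go(18.7,13.5,68,YAW+225)"|egrep "face|shift|knob|plate"
```

```text
time: 46.65
tool_pos: [615.0, -39.3, 68.2]
tcp_rot: [-180.0, 0.1, -145.2]
ft_force: [-0.3, -0.5, -0.6]
finger_gap: 0.1
grip_force: 0.0
top plate 156 min [-34.9 -38.3  61.1] max [ 17.  -28.3  66.8] rect [array([ -8.6, -33.3]), array([10.2, 53.3]), np.float64(90.0)]
top face 505 min [-58.7  55.9  46.2] max [57.5 71.4 50.8] rect [array([-0.5, 70.6]), array([ 29.9, 119. ]), np.float64(89.9)]
scene plate 83 min [ -5.3 -37.6  61.7] max [ 36.5 -17.5  66.7] rect [array([  7.6, -11.4]), array([39.5, 67.5]), np.float64(21.7)]
scene face 388 min [-55.5  29.1  46.1] max [60.5 71.9 50.9] rect [array([ 2.8, 49.3]), array([ 45.5, 119.6]), np.float64(89.8)]
scene knob 253 min [13.6  2.5 96. ] max [ 62.1  33.2 128.8] rect [array([38.9, 21.3]), array([46.3, 29.2]), np.float64(18.6)]
shift [-1.4 -1.1  0.6] turn [-0.0011  0.0017  0.0008] b [[16.9 13.3 68.6]]
```

```bash
python3 -m jog '[0,0,0,0,0,0, 0,0,0,0,0,0]'; python3 -c "
from h import *
survey()"|egrep "face|knob|plate"
```

```text
time: 47.0
tool_pos: [614.3, -39.2, 68.3]
tcp_rot: [-180.0, 0.0, -145.1]
ft_force: [-0.3, -0.4, -0.2]
finger_gap: -0.3
grip_force: 0.0
top plate 156 min [-34.8 -38.5  61.1] max [ 16.3 -28.8  66.5] rect [array([ -8.5, -33.9]), array([10.3, 53. ]), np.float64(89.3)]
top face 493 min [-58.5  55.3  46.1] max [57.4 70.8 50.8] rect [array([-0.5, 63.1]), array([ 16. , 119.3]), np.float64(89.7)]
scene plate 90 min [ -6.5 -37.9  61.4] max [ 36.4 -27.7  66.6] rect [array([ 15. , -32.6]), array([43.9, 10.6]), np.float64(1.4)]
scene face 378 min [-56.   32.1  46.2] max [61.1 71.8 50.9] rect [array([ 2.1, 51.6]), array([ 40.5, 120.3]), np.float64(89.9)]
scene knob 260 min [13.1  3.1 95.4] max [ 62.4  32.5 127.9] rect [array([38.9, 21.1]), array([47.5, 29.1]), np.float64(16.9)]
```

```bash
python3 -m jog '[0.012,0.003,-0.03,0,0,0, 0.006,0.0,-0.08,0,0,0.1, -0.03,-0.025,-0.085,0,0,0.28, -0.0655,-0.0518,-0.075,0,0,0.46, -0.0655,-0.0518,-0.03,0,0,0.64, -0.0655,-0.0518,0,0,0,0.785]'; python3 -m jog '[0.015,0,0,0,0,0, 0.03,0,0,0,0,0, 0.045,0,0,0,0,0, 0.06,0,0,0,0,0, 0.075,0,0,0,0,0, 0.09,0,0,0,0,0, 0.11,0,0,0,0,0, 0.128,0,0,0,0,0]'; python3 -c "
from h import *
go(-90,10,68,YAW+225)"
```

```text
time: 47.85
tool_pos: [696.8, -44.2, 65.3]
tcp_rot: [-180.0, -0.1, 169.6]
ft_force: [-1.2, -0.2, 0.2]
finger_gap: -0.0
grip_force: 0.0
time: 48.85
tool_pos: [571.1, -21.8, 68.2]
tcp_rot: [180.0, 0.1, 169.9]
ft_force: [0.1, 0.0, -0.2]
finger_gap: 0.1
grip_force: 0.3
shift [ 60.6 -12.6   0.2] turn [-3.000e-04  9.000e-04 -7.842e-01] b [[-29.4  22.7  68.2]]
```

```bash
python3 -m jog '[-0.012,0,-0.02,0,0,0, -0.012,0,-0.075,0,0,0, 0.02,-0.006,-0.085,0,0,-0.17, 0.061,-0.013,-0.085,0,0,-0.34, 0.061,-0.013,-0.05,0,0,-0.51, 0.061,-0.013,-0.015,0,0,-0.68, 0.061,-0.013,0,0,0,-0.785]'
python3 -m jog '[-0.008,-0.005,0,0,0,0, -0.0155,-0.0125,0,0,0,0, -0.0235,-0.0205,0,0,0,0, -0.0305,-0.0275,0,0,0,0, -0.036,-0.033,0,0,0,0, -0.0415,-0.039,0,0,0,0, -0.0475,-0.0445,0,0,0,0]';python3 -c "
from h import *
survey()
go(-40,22,68,YAW+180)"|egrep "face|shift|knob"
```

```text
time: 49.72
tool_pos: [507.4, -23.7, 65.9]
tcp_rot: [179.9, -0.1, -144.9]
ft_force: [-0.6, -0.1, 0.2]
finger_gap: -0.1
grip_force: 0.0
time: 50.6
tool_pos: [574.4, -33.4, 68.5]
tcp_rot: [-180.0, 0.0, -145.2]
ft_force: [-2.1, -1.4, 2.8]
finger_gap: 0.2
grip_force: 0.0
top face 496 min [-59.3  57.9  46.1] max [58.2 73.3 50.8] rect [array([-0.6, 65.5]), array([ 15.9, 119.5]), np.float64(89.7)]
scene face 440 min [-55.6   8.4  46. ] max [60.5 74.1 50.9] rect [array([-1.3, 44. ]), array([ 75.2, 119. ]), np.float64(81.5)]
scene knob 148 min [-25.9   0.5  90.7] max [ 10.7  35.9 129.9] rect [array([-5.7, 20.9]), array([37.2, 29.9]), np.float64(24.9)]
shift [ 4.2 18.3  0.1] turn [1.00e-04 9.00e-04 7.86e-01] b [[-24.1  12.1  68.1]]
```

```bash
python3 -m jog '[0.012,0.009,0,0,0,0, 0.012,0.02,0,0,0,0.18, 0.01,0.024,0,0,0,0.36, 0.01,0.024,0,0,0,0.54, 0.01,0.024,0,0,0,0.72, 0.01,0.024,0,0,0,0.785]';python3 -c "
from h import *
survey()
go(28.5,24,68,YAW+180)"|egrep "face|shift|knob"
```

```text
time: 51.45
tool_pos: [551.2, -18.7, 67.6]
tcp_rot: [180.0, -0.0, 169.7]
ft_force: [0.7, 0.1, -0.7]
finger_gap: 0.1
grip_force: 0.0
top face 51 min [-59.2  64.1  46.1] max [16.6 86.7 50.7] rect [array([-22.2,  78.6]), array([77.4, 20.6]), np.float64(7.1)]
scene face 434 min [-55.4   9.3  46.1] max [59.8 74.3 51. ] rect [array([ 2.6, 41.5]), array([ 66.2, 120.5]), np.float64(89.7)]
scene knob 238 min [-52.7   9.8  92.1] max [ 11.   36.5 129.3] rect [array([-21. ,  24.8]), array([66.3, 27.9]), np.float64(4.0)]
shift [-78.    1.9  -0.4] turn [ 0.0004 -0.0006  0.0006] b [[-49.5  22.1  67.7]]
```

```bash
python3 -m jog '[-0.014,0,0,0,0,0, -0.045,0.002,0,0,0,0, -0.074,0.004,0,0,0,0, -0.077,0.005,0,0,0,0, -0.06,0.005,0,0,0,0, -0.01,0.005,-0.04,0,0,0, 0.04,0.005,-0.09,0,0,0, 0.06,0.005,-0.11,0,0,0]';python3 -c "
from h import *
survey()
go(28.5,24,68,YAW+180)"|egrep "face|shift|knob|stone"
```

```text
time: 52.55
tool_pos: [491.9, -3.2, 180.0]
tcp_rot: [180.0, 0.1, 170.0]
ft_force: [0.6, 0.7, 0.1]
finger_gap: 0.1
grip_force: 0.0
top stone 2382 min [-56.8  76.8  40.1] max [ 58.4 160.6  44.3] rect [array([  0.9, 118.5]), array([119.2,  87. ]), np.float64(0.1)]
scene stone 1715 min [-54.1  35.6  40.1] max [ 61.7 161.3  44.4] rect [array([ 1.8, 87.9]), array([148.6, 122.2]), np.float64(89.3)]
scene face 437 min [-56.3   7.2  46.2] max [60.7 73.  50.9] rect [array([ 1.6, 39.9]), array([ 66.7, 120.4]), np.float64(89.8)]
scene knob 123 min [53.5 12.6 97.2] max [ 74.1  33.4 114.7] rect [array([64.5, 23.8]), array([19.5, 23. ]), np.float64(37.8)]
shift [-137.1   -3.6  114.9] turn [0.0008 0.0066 0.003 ] b [[-109.3   27.1  182. ]]
```

```bash
python3 -c "
from h import *
print(r.hand_in())"
```

```text
the job is handed in; nothing more can be done
None
```

I handed the job in at about 52.6 s, but the clamp is not fully tight: about 1 mm of slack remains between jaw and stone. The stone is squarely against the fence and the lever is back on its first side, leaning a little further than at the start. Each of my locking passes let the jaw slip back 1 to 2.5 mm, and several re-seat-and-relock passes did not stop it. I saw no sign that the mallet, tin or rubbing block moved; the arm partly hid the chisel in that check.

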